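Prop the demonstration boxes on their blades and lock the stand

TASK

Get the wiring-class stand ready: without lifting it off the bench, tip each upright plywood box back on its rear edge until it leans on the slanted rest, slide one of the flat steel blades squarely and centrally under its front until the tip is about halfway under the box, and rock the box forward so that its front sits on the blade, its rear edge still at the foot of the rest. When every box there stands on a blade, turn the stand's black lock knob clockwise until it clicks past its detent. Do not topple a box, and leave the other things on the bench where they are.

Things in the scene. Friction and masses are not known exactly. Their poses are not given: they have to be found in the camera images.
- stand: Fixed rack of brown battens, 440 mm along its y. Origin on the bench, middle of its foot line; x points away from robot, y left. Two battens (faces 0-28 and 90-120 mm up the slope) form a rest sloping back 30 deg from vertical from the foot line; top 105 mm high; plain bench before it. Fixed grey knob housing 90x90x45 mm high centred at x=-30, y=-285 mm.
- knob (a joint): Black rotary lock knob, axis vertical. 0 to 1.5 rad (end stop), grows clockwise seen from above; starts at 0 to 0.3. A sprung detent resists from about 0.66 to 0.85 (peak about 0.2 N m), then snaps on to about 1.04, past the click, and stays. At 0 its bar lies along the stand's x, white pointer towards the robot.
- knob_grip (a point): On the knob's axis, at the height to grip, 73 mm above the bench. The grip bar is 54 mm long, 14 mm wide and 36 mm high (53 to 89 mm above the bench), centred on the axis; the point's x axis lies along the bar and turns with it.
- box1: Upright plywood box, sockets on front, 70 deep (x) x 90 wide (y) x 150 mm, about 0.6 kg; may be absent. Origin: centre of underside; x to the rear. Steel bar on top along y: 12 mm dia, 62 mm clear between posts, centre 190 mm above the underside over the origin. Starts at stand y about -140, rear edge 1-6 mm before the foot. Balances at 24 deg; beyond, leans stably on the rest at 30 deg.
- box1_heel (a point): Middle of that box's rear lower edge (box x=+35 mm, z=0), the edge it tips on.
- box2: Upright plywood box, sockets on front, 70 deep (x) x 90 wide (y) x 150 mm, about 0.6 kg; may be absent. Origin: centre of underside; x to the rear. Steel bar on top along y: 12 mm dia, 62 mm clear between posts, centre 190 mm above the underside over the origin. Starts at stand y about 0, rear edge 1-6 mm before the foot. Balances at 24 deg; beyond, leans stably on the rest at 30 deg.
- box2_heel (a point): Middle of that box's rear lower edge (box x=+35 mm, z=0), the edge it tips on.
- box3: Upright plywood box, sockets on front, 70 deep (x) x 90 wide (y) x 150 mm, about 0.6 kg; may be absent. Origin: centre of underside; x to the rear. Steel bar on top along y: 12 mm dia, 62 mm clear between posts, centre 190 mm above the underside over the origin. Starts at stand y about 140, rear edge 1-6 mm before the foot. Balances at 24 deg; beyond, leans stably on the rest at 30 deg.
- box3_heel (a point): Middle of that box's rear lower edge (box x=+35 mm, z=0), the edge it tips on.
- blade1: Loose flat steel blade, 95 long (x) x 66 wide (y) x 5 mm thick, 0.28 kg, lying flat. Upright grip tab near its rear: 30 mm long (x), 12 thick (y), centred at x=-32.5 mm, top 60 mm above the underside. The three are alike; any serves for any box. Origin at the centre of the underside; x points from grip to tip.
- blade1_tip (a point): Middle of that blade's front edge, on the underside (blade x=+47.5 mm).
- blade2: Loose flat steel blade, 95 long (x) x 66 wide (y) x 5 mm thick, 0.28 kg, lying flat. Upright grip tab near its rear: 30 mm long (x), 12 thick (y), centred at x=-32.5 mm, top 60 mm above the underside. The three are alike; any serves for any box. Origin at the centre of the underside; x points from grip to tip.
- blade2_tip (a point): Middle of that blade's front edge, on the underside (blade x=+47.5 mm).
- blade3: Loose flat steel blade, 95 long (x) x 66 wide (y) x 5 mm thick, 0.28 kg, lying flat. Upright grip tab near its rear: 30 mm long (x), 12 thick (y), centred at x=-32.5 mm, top 60 mm above the underside. The three are alike; any serves for any box. Origin at the centre of the underside; x points from grip to tip.
- blade3_tip (a point): Middle of that blade's front edge, on the underside (blade x=+47.5 mm).
- driver: Bystander, leave alone: screwdriver, on the bench.
- tape: Bystander, leave alone: roll of tape, 90 mm across, on the bench.
- meter: Bystander, leave alone: grey meter 130 x 70 x 35 mm, on the bench.
- bottle: Bystander, leave alone: clear bottle 210 mm tall, on the bench.
- tray: Bystander, leave alone: grey tray 160 x 110 x 40 mm, on the bench.
- junction: Bystander, leave alone: white junction box 80 x 80 x 40 mm, on the bench.

How it is judged (in metres and radians):
On the way, in this order (a step that is already met when the one before it is completed fails the run):
1. every box there stands on a blade at the foot of the rest (angle between box1's own z axis and vertical between 0.07 and 0.32 rad and x of box1_heel in the frame of stand between -0.018 and 0.012 m and height (world z) of each of box1_heel, box2_heel, box3_heel below 0.006 m and distance of each of box1_heel, box2_heel, box3_heel from where it was at the start of the episode below 0.03 m and angle between the y axis of each of box1, box2, box3 and the y axis of stand, either way round below 0.2 rad and linear speed of each of box1, box2, box3 below 0.02 m/s and ((x of blade1_tip in the frame of box1 between -0.021 and 0.017 m and y of blade1_tip in the frame of box1 between -0.025 and 0.025 m and angle between the x axis of blade1 and the x axis of box1, either way round below 0.45 rad and angle between blade1's own z axis and vertical below 0.06 rad and height (world z) of blade1 below 0.006 m and linear speed of blade1 below 0.02 m/s and contact force between box1 and blade1 above 0.3 N) or (x of blade2_tip in the frame of box1 between -0.021 and 0.017 m and y of blade2_tip in the frame of box1 between -0.025 and 0.025 m and angle between the x axis of blade2 and the x axis of box1, either way round below 0.45 rad and angle between blade2's own z axis and vertical below 0.06 rad and height (world z) of blade2 below 0.006 m and linear speed of blade2 below 0.02 m/s and contact force between box1 and blade2 above 0.3 N) or (x of blade3_tip in the frame of box1 between -0.021 and 0.017 m and y of blade3_tip in the frame of box1 between -0.025 and 0.025 m and angle between the x axis of blade3 and the x axis of box1, either way round below 0.45 rad and angle between blade3's own z axis and vertical below 0.06 rad and height (world z) of blade3 below 0.006 m and linear speed of blade3 below 0.02 m/s and contact force between box1 and blade3 above 0.3 N)) and angle between box2's own z axis and vertical between 0.07 and 0.32 rad and x of box2_heel in the frame of stand between -0.018 and 0.012 m and ((x of blade1_tip in the frame of box2 between -0.021 and 0.017 m and y of blade1_tip in the frame of box2 between -0.025 and 0.025 m and angle between the x axis of blade1 and the x axis of box2, either way round below 0.45 rad and angle between blade1's own z axis and vertical below 0.06 rad and height (world z) of blade1 below 0.006 m and linear speed of blade1 below 0.02 m/s and contact force between box2 and blade1 above 0.3 N) or (x of blade2_tip in the frame of box2 between -0.021 and 0.017 m and y of blade2_tip in the frame of box2 between -0.025 and 0.025 m and angle between the x axis of blade2 and the x axis of box2, either way round below 0.45 rad and angle between blade2's own z axis and vertical below 0.06 rad and height (world z) of blade2 below 0.006 m and linear speed of blade2 below 0.02 m/s and contact force between box2 and blade2 above 0.3 N) or (x of blade3_tip in the frame of box2 between -0.021 and 0.017 m and y of blade3_tip in the frame of box2 between -0.025 and 0.025 m and angle between the x axis of blade3 and the x axis of box2, either way round below 0.45 rad and angle between blade3's own z axis and vertical below 0.06 rad and height (world z) of blade3 below 0.006 m and linear speed of blade3 below 0.02 m/s and contact force between box2 and blade3 above 0.3 N)) and angle between box3's own z axis and vertical between 0.07 and 0.32 rad and x of box3_heel in the frame of stand between -0.018 and 0.012 m and ((x of blade1_tip in the frame of box3 between -0.021 and 0.017 m and y of blade1_tip in the frame of box3 between -0.025 and 0.025 m and angle between the x axis of blade1 and the x axis of box3, either way round below 0.45 rad and angle between blade1's own z axis and vertical below 0.06 rad and height (world z) of blade1 below 0.006 m and linear speed of blade1 below 0.02 m/s and contact force between box3 and blade1 above 0.3 N) or (x of blade2_tip in the frame of box3 between -0.021 and 0.017 m and y of blade2_tip in the frame of box3 between -0.025 and 0.025 m and angle between the x axis of blade2 and the x axis of box3, either way round below 0.45 rad and angle between blade2's own z axis and vertical below 0.06 rad and height (world z) of blade2 below 0.006 m and linear speed of blade2 below 0.02 m/s and contact force between box3 and blade2 above 0.3 N) or (x of blade3_tip in the frame of box3 between -0.021 and 0.017 m and y of blade3_tip in the frame of box3 between -0.025 and 0.025 m and angle between the x axis of blade3 and the x axis of box3, either way round below 0.45 rad and angle between blade3's own z axis and vertical below 0.06 rad and height (world z) of blade3 below 0.006 m and linear speed of blade3 below 0.02 m/s and contact force between box3 and blade3 above 0.3 N))), for 0.3 s.
2. the lock knob is then clicked past its detent (value of joint knob above 0.98 rad), for 0.2 s.
At the end, for the whole second after the job is handed in: Each box present: tilted back 0.07-0.32 rad, rear edge down, at most 18 mm before the foot, within 30 mm of its start, square within 0.2 rad; a flat blade bears it, tip 14-52 mm behind its front edge, 25 mm sideways, 0.45 rad; all at rest. Then knob above 0.98 rad (all of step 1 and value of joint knob above 0.98 rad); the robot touches nothing.
It fails at once if a box is lifted off the bench (height (world z) of any of box1_heel, box2_heel, box3_heel above 0.02 m).
It fails at once if a box is toppled (angle between any of box1, box2, box3's own z axis and vertical above 0.9 rad).
It fails at once if a bystander is disturbed (distance of any of driver, tape, meter, bottle, tray, junction from where it was at the start of the episode above 0.04 m).
Of box1, box2, box3 only 2 to 3 are there at a start; the rules pass over those that are not, and their reading is None.
At some moment in a run one of blade1, blade2, blade3 may be knocked a few centimetres aside while the robot is not near it.
Once in a run the grip may slacken for a moment while it holds something.
It also fails if it takes over 210 s, if anything falls off the work surface, if the arm or the gripper's body presses on something with over 40 N, if the wrist force passes 120 N, or if a joint passes its speed limit or range.

ROBOT

A 6-joint arm with a two-finger parallel gripper is mounted at the origin on the work surface. World frame = base frame: x ahead of the robot, y to its left, z up, the work surface at z = 0. Lengths are in m, angles in degrees, forces in N, time in s.
With the tool pointing down it reaches from about 0.3 to 0.75 m from the base axis. Payload 8.5 kg.
Tool frame: the origin (TCP) lies at the very end of the fingers, on their centre line; the grasp point (between the pads) lies 19 mm behind it; z points along the fingers, y is the line along which they close (so a half turn about z gives the same grasp; the last joint's range is limited). The gripper opens to 85 mm and grips with 20 to 120 N. Pads are 22 mm wide; open, the fingers measure 114 mm over their backs; the gripper's body (76 mm by 85 mm) begins 54 mm behind the grasp point. The pads swing forward as they close: fully open they stand 13 mm farther back than shut.
Start: joints at [58.195, 21.807, 74.336, -0, 83.858, -12.336], TCP at [0.183, 0.519, 0.231] pointing down, gripper open.
Joint ranges: [-178.18, 178.18], [-50.72, 133.34], [12.68, 142.11], [-81.47, 261.47], [9.98, 163.14], [-165.26, 165.26]. Speed limits (degrees/s): [136.94, 136.94, 180, 180, 180, 180].

INTERFACE

Orientations are given as a 3x3 rotation matrix whose columns are the frame's x, y, z axes.
In Python, from rig import env, optics, spotter gives the robot as it stands.
- The arm moves only by the shell command python3 -m crank 'ROWS' [FORCE]. ROWS is JSON, one flat list of numbers, 5 for each row, row after row: the finger opening in cm, from 0 to 8.54, then the shift along the tool's x, y, z in cm, then the turn about the tool's z in rad. A call has exactly 8 rows; each row shifts and turns the commanded pose from where the row before left it, along the tool's axes as they then stand; what a row does not reach is not made up. A row lasts 1/12 s, in which the tool goes at most 41.7 mm and 7.16 degrees, less where a joint would pass 70% of its speed; a pose out of reach is approached as far as the arm can. A call is refused whole if a number of a shift passes 4.17 or a number of a turn 0.125, either way. A call with a gripper value outside its range is refused whole. The fingers move at their own pace and stop on an object; FORCE is the grip in N (left out, the last holds). Time passes only in rows, so rows that do not move let the fingers close, or fill a call up. It gives the time, the measured TCP pose, the force, the opening and the grip force at its end, in the units of the state.
- env.observe(): the state, without advancing time (a new reading comes with each control period).
- optics.get_image(name): name is "scene" or "top"; returns a dict with "color" (480x640x3 uint8, red, green, blue), "intrinsics" (3x3 intrinsics, pixels), "pose" (4x4, takes a point from camera to world coordinates). Camera axes: x right, y up, looking along -z (the intrinsics and any distortion apply to the point x, -y, -z); pixel columns grow to the right and rows downward; lengths in m; the calibration is good to about 2 mm. A picture is of the moment at which its call begins. There is no depth.
- env.close_job(): hands the job in; it is judged then, once.
Trained networks look in a picture, given as the dict that the camera call returned (one of the last four; its "shot" number tells which), for a name from the list of things; names that differ only in an ending like _2 or _b are one class to them, and where a whole thing is asked for, a point or a joint stands for the part that bears it (a point fixed in the world has none). Each returns a list of dicts, best first, with "score" (0 to 1); they miss things now and then, are a little off and sometimes report something else, mostly with a low value. They report only what shows in the picture. A call takes as long as a camera call.
- spotter.look_for(picture, query): "at" ([column, row] as shares, 0 to 1, of the picture: columns of its width, rows of its height, amid what is visible of it).
The state is a dict: "time_s": time; "q": joint angles; "qvel": joint speeds; "joint_efforts": joint torques, N m; "position": TCP position; "tool_rot": TCP orientation; "ft_force": force on the tool from outside, world axes, zero at the start; "wrist_torque": the same for the moment, N m; "grip_width": finger opening in m; "gripper_force": force on a finger pad.
Only numpy, scipy, OpenCV 4.12 (cv2) and the standard library are available. Lean on these libraries where they do the work, as an engineer would, in place of code of your own. Each camera call takes 0.05 s, during which the arm holds its last target. There are 200 camera calls.

## Working session

There is one attempt and no reset: what is moved stays moved. The work goes in short steps, Python scripts to look and compute and a shell command to move; the robot and the scene stay as the last step left them, time stands still between calls to the robot, and variables do not carry over. Pictures are saved under pics/ and viewed, at most 14 in all, crops included, and the job is handed in when it is done.

```bash
ls; mkdir -p pics; cat > h.py <<'E'
import numpy as np, cv2
from rig import env, optics, spotter
def ray(im,u,v):
    K=np.array(im["intrinsics"]);T=np.array(im["pose"])
    d=np.array([(u-K[0,2])/K[0,0],-(v-K[1,2])/K[1,1],-1.])
    return T[:3,3],T[:3,:3]@d
def toz(im,u,v,z):
    o,d=ray(im,u,v);return o+d*(z-o[2])/d[2]
def px(im,p):
    K=np.array(im["intrinsics"]);T=np.array(im["pose"])
    c=T[:3,:3].T@(np.array(p)-T[:3,3]);return K[0,0]*c[0]/-c[2]+K[0,2],K[1,1]*-c[1]/-c[2]+K[1,2]
def save(im,n,crop=None,s=1):
    a=np.array(im["color"])[:,:,::-1]
    if crop: a=a[crop[1]:crop[3],crop[0]:crop[2]]
    cv2.imwrite("pics/"+n,cv2.resize(a,None,fx=s,fy=s,interpolation=cv2.INTER_CUBIC))
E
python3 - <<'E'
from h import *
for n in("top","scene"):
    im=optics.get_image(n);save(im,n+"0.png")
    print(n,[k for k in im],np.round(im["intrinsics"],1).tolist(),np.round(im["pose"],3).tolist())
    for q in("stand","knob","box1","box2","box3","blade1","tape","driver","meter","bottle","tray","junction"):
        print(q,[(round(r["score"],2),round(r["at"][0]*640),round(r["at"][1]*480)) for r in spotter.look_for(im,q)[:4]])
s=env.observe();print(np.round(s["tool_rot"],3).tolist(),s["position"],s["time_s"])
E
```

```text
pics
top ['color', 'intrinsics', 'pose', 'shot'] [[462.5, 0.0, 324.7], [0.0, 462.5, 243.4], [0.0, 0.0, 1.0]] [[0.021, 0.996, -0.082, 0.481], [-1.0, 0.023, 0.015, 0.016], [0.017, 0.082, 0.997, 1.107], [0.0, 0.0, 0.0, 1.0]]
stand [(0.82, 378, 233)]
knob [(0.7, 457, 259), (0.5, 276, 256)]
box1 [(0.86, 272, 257), (0.77, 394, 261), (0.72, 336, 259), (0.53, 458, 260)]
box2 [(0.86, 272, 257), (0.77, 394, 261), (0.72, 336, 259), (0.53, 458, 260)]
box3 [(0.86, 272, 257), (0.77, 394, 261), (0.72, 336, 259), (0.53, 458, 260)]
blade1 [(0.76, 191, 304), (0.7, 463, 324), (0.55, 176, 242)]
tape [(0.69, 137, 280), (0.46, 191, 305)]
driver [(0.67, 289, 164)]
meter [(0.7, 201, 188), (0.63, 176, 244)]
bottle [(0.66, 114, 210), (0.5, 338, 255), (0.33, 459, 258)]
tray [(0.63, 381, 234), (0.6, 506, 219)]
junction [(0.62, 425, 166)]
scene ['color', 'intrinsics', 'pose', 'shot'] [[446.2, 0.0, 325.0], [0.0, 446.2, 243.6], [0.0, 0.0, 1.0]] [[-0.2, -0.59, 0.782, 1.474], [0.98, -0.135, 0.148, 0.158], [0.019, 0.796, 0.605, 0.798], [0.0, 0.0, 0.0, 1.0]]
stand [(0.73, 464, 289), (0.73, 444, 251), (0.58, 277, 266), (0.47, 272, 228)]
knob [(0.79, 221, 235), (0.7, 324, 230)]
box1 [(0.92, 274, 228), (0.84, 371, 241), (0.73, 324, 234)]
box2 [(0.92, 274, 228), (0.84, 371, 241), (0.73, 324, 234)]
box3 [(0.92, 274, 228), (0.84, 371, 241), (0.73, 324, 234)]
blade1 [(0.94, 464, 290), (0.65, 236, 221), (0.57, 443, 253)]
tape [(0.72, 493, 270)]
driver [(0.65, 444, 318), (0.52, 220, 233)]
meter []
bottle [(0.58, 517, 290), (0.41, 446, 250)]
tray [(0.7, 446, 252), (0.56, 164, 263)]
junction [(0.75, 210, 303)]
[[-0.943, 0.333, -0.0], [0.333, 0.943, -0.0], [0.0, -0.0, -1.0]] [0.18329159 0.51853662 0.2313231 ] 1.3
```

```bash
python3 - <<'E'
from h import *
im=optics.get_image("top");save(im,"t1.png",(90,140,540,360),1.75)
im=optics.get_image("scene");save(im,"s1.png",(140,140,540,340),2)
E
```

```text
(no output)
```

View pics/t1.png

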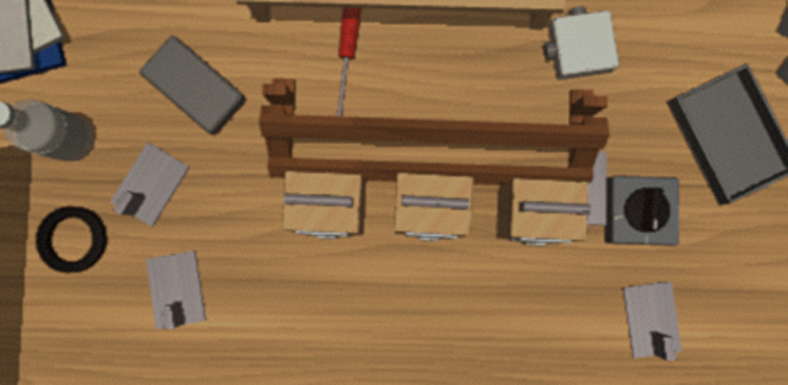

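View pics/s1.png

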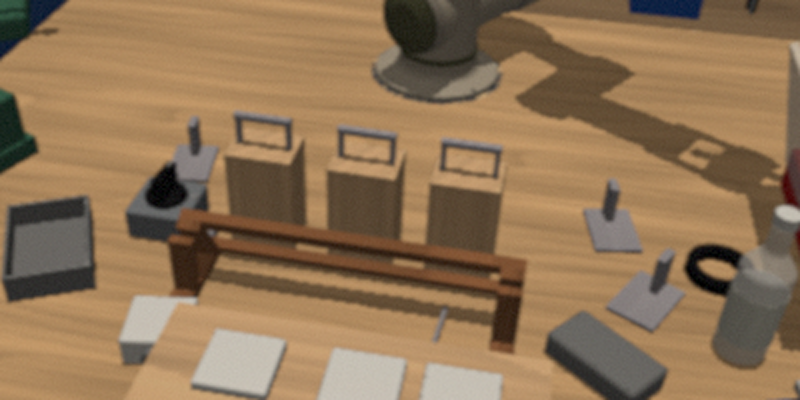

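The boxes' bars are at crop (319,201), (434,202) and (555,208). The blades are at (177,290), (150,184) and (653,320), with tabs towards the robot. The knob is at (647,210), housing corners near (607,178)–(680,245).

```bash
cat >> h.py <<'E'
def blades(im):
    a=np.array(im["color"]);hsv=cv2.cvtColor(a,cv2.COLOR_RGB2HSV)
    m=((hsv[:,:,1]<70)).astype(np.uint8)
    n,l,st,c=cv2.connectedComponentsWithStats(m);out=[]
    for i in range(1,n):
        if not 500<st[i,4]<2200: continue
        vs,us=np.nonzero(l==i)
        P=np.array([toz(im,u,v,.005)[:2] for u,v in zip(us,vs)],dtype=np.float32)
        (ctr,(w,h),ang)=cv2.minAreaRect(P)
        if not(.05<min(w,h)<.09 and .08<max(w,h)<.125): continue
        d=np.deg2rad(ang+(0 if w>h else 90));d=np.array([np.cos(d),np.sin(d)])
        g=a[vs,us].sum(1);dk=P[g<np.percentile(g,12)].mean(0)
        if (dk-ctr)@d>0:d=-d
        ctr=np.array(ctr)
        out.append(dict(ctr=ctr,yaw=np.degrees(np.arctan2(d[1],d[0])),size=(w,h),dark=dk,pix=c[i],tab=ctr-.0325*d))
    return out
E
python3 - <<'E'
from h import *
im=optics.get_image("top")
f=lambda x,y,z:np.round(toz(im,90+x/1.75,140+y/1.75,z)*1000,0)[:2]
for n,z,pts in [("bar3",.19,[(285,201),(353,200)]),("bar2",.19,[(401,201),(468,203)]),("bar1",.19,[(520,206),(589,211)]),
 ("top3",.15,[(285,172),(361,175),(361,233),(285,230)]),("top2",.15,[(397,174),(472,177),(471,235),(396,233)]),("top1",.15,[(513,179),(590,182),(586,241),(512,238)]),
 ("house",.045,[(607,178),(678,177),(680,243),(608,245)]),("knobtop",.089,[(647,210)]),
 ("battentop",.105,[(262,110),(607,122)]),("low",.024,[(270,175),(592,182)])]:
    print(n,*[f(x,y,z) for x,y in pts])
for b in blades(im):print({k:np.round(v,3) for k,v in b.items()})
save(im,"k.png",(380,200,500,360),4)
save(im,"b.png",(240,200,440,300),4)
E
```

```text
bar3 [530. 144.] [533.  67.]
bar2 [533.  13.] [533. -63.]
bar1 [ 531. -122.] [ 527. -201.]
top3 [567. 151.] [566.  61.] [497.  59.] [498. 149.]
top2 [568.  18.] [566. -71.] [497. -71.] [498.  18.]
top1 [ 565. -120.] [ 563. -212.] [ 493. -207.] [ 495. -119.]
house [ 578. -259.] [ 582. -354.] [ 495. -356.] [ 490. -261.]
knobtop [ 535. -299.]
battentop [648. 189.] [ 643. -244.]
low [574. 189.] [ 574. -244.]
{'ctr': array([0.909, 0.153]), 'yaw': np.float64(1.567), 'size': array([0.088, 0.088]), 'dark': array([0.897, 0.15 ], dtype=float32), 'pix': array([265.142, 104.64 ]), 'tab': array([0.877, 0.152])}
{'ctr': array([0.909, 0.042]), 'yaw': np.float64(-0.534), 'size': array([0.088, 0.089]), 'dark': array([0.898, 0.043], dtype=float32), 'pix': array([310.181, 105.838]), 'tab': array([0.876, 0.043])}
{'ctr': array([ 0.909, -0.101]), 'yaw': np.float64(0.962), 'size': array([0.089, 0.086]), 'dark': array([ 0.897, -0.095], dtype=float32), 'pix': array([368.503, 107.527]), 'tab': array([ 0.876, -0.101])}
{'ctr': array([0.557, 0.357]), 'yaw': np.float64(-29.305), 'size': array([0.066, 0.102]), 'dark': array([0.537, 0.367], dtype=float32), 'pix': array([174.85 , 245.226]), 'tab': array([0.529, 0.373])}
{'ctr': array([0.418, 0.313]), 'yaw': np.float64(11.181), 'size': array([0.097, 0.067]), 'dark': array([0.399, 0.304], dtype=float32), 'pix': array([189.944, 305.307]), 'tab': array([0.386, 0.307])}
{'ctr': array([ 0.387, -0.331]), 'yaw': np.float64(8.466), 'size': array([0.104, 0.066]), 'dark': array([ 0.368, -0.335], dtype=float32), 'pix': array([462.626, 322.675]), 'tab': array([ 0.355, -0.336])}
```

View pics/b.png

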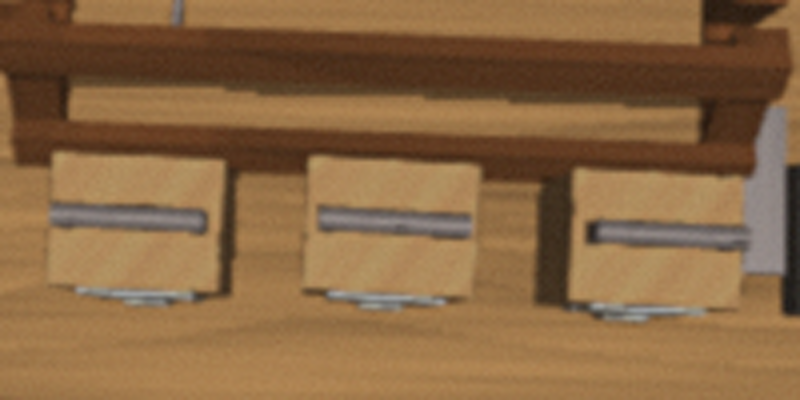

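```bash
python3 -c "
import cv2;a=cv2.imread('pics/k.png')[:590];cv2.imwrite('pics/k.png',a)"
```

```text
(no output)
```

View pics/k.png

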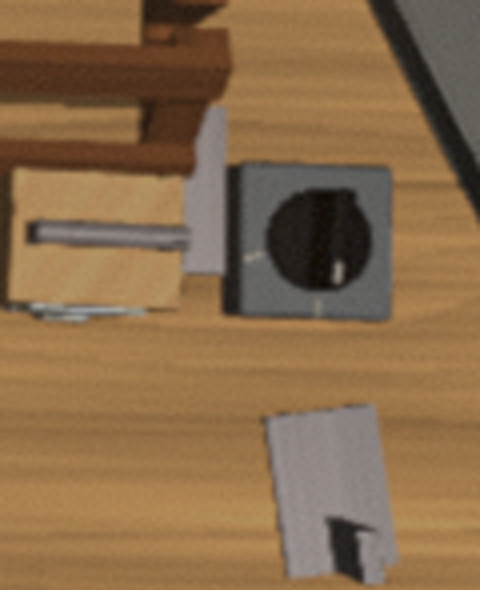

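Box bar centres are at about (532,105), (532,-26) and (529,-162) mm. The foot line is near x = 568 and the stand yaw is about 0. First I turn the fingers across the bars and go above box3.

```bash
python3 -m crank '[2.6,0,0,-0.4,0.123, 2.6,0,0,-0.4,0.123, 2.6,0,0,-0.4,0.123, 2.6,0,0,-0.4,0.123, 2.6,0,0,-0.4,0.123, 2.6,0,0,-0.4,0.123, 2.6,0,0,-0.4,0.123, 2.6,0,0,-0.4,0.123]' 20 >/dev/null
python3 -m crank '[2.6,0,0,0,0.123, 2.6,0,0,0,0.123, 2.6,-2,1.7,0,0, 2.6,-2,1.7,0,0, 2.6,-2,1.7,0,0, 2.6,-2,1.7,0,0, 2.6,-2,1.7,0,0, 2.6,-2,1.7,0,0]' >/dev/null
python3 -m crank '[2.6,-2,1.7,0,0, 2.6,-2,1.7,0,0, 2.6,-2,1.7,0,0, 2.6,-2,1.7,0,0, 2.6,-2,1.7,0,0, 2.6,-2,1.7,0,0, 2.6,-2,1.7,0,0, 2.6,-2,1.7,0,0]' >/dev/null
python3 -m crank '[2.6,-2,1.7,0,0, 2.6,-2,1.7,0,0, 2.6,-2,1.7,0,0, 2.6,-2,1.7,0,0, 2.6,0,0,0,0, 2.6,0,0,0,0, 2.6,0,0,0,0, 2.6,0,0,0,0]'
```

```text
time_s: 4.12
position: [0.489, 0.1596, 0.2635]
tool_rot: [[-0.002, 1.0, 0.0], [1.0, 0.002, 0.0], [0.0, 0.0, -1.0]]
ft_force: [-0.2, -0.0, -0.0]
grip_width: 0.0258
gripper_force: 0.0
```

```bash
python3 -m crank '[4,-1.4,1.1,0,0, 4,-1.4,1.1,0,0, 4,-1.4,1.0,0,0, 4,-1.3,1.0,0,0, 4,0,0,0.5,0, 4,0,0,1,0, 4,0,0,1,0, 4,0,0,1,0]' >/dev/null
python3 -m crank '[4,0,0,1,0, 4,0,0,1,0, 4,0,0,1,0, 4,0,0,1,0, 4,0,0,0.8,0, 4,0,0,0.4,0, 4,0,0,0,0, 4,0,0,0,0]'
python3 - <<'E'
from h import *
im=optics.get_image("scene");save(im,"c1.png",(290,140,440,280),4)
E
```

```text
time_s: 5.45
position: [0.5317, 0.1041, 0.1765]
tool_rot: [[-0.001, 1.0, 0.0], [1.0, 0.001, 0.0], [0.0, 0.0, -1.0]]
ft_force: [-0.2, -0.5, 0.3]
grip_width: 0.0399
gripper_force: 0.0
```

View pics/c1.png

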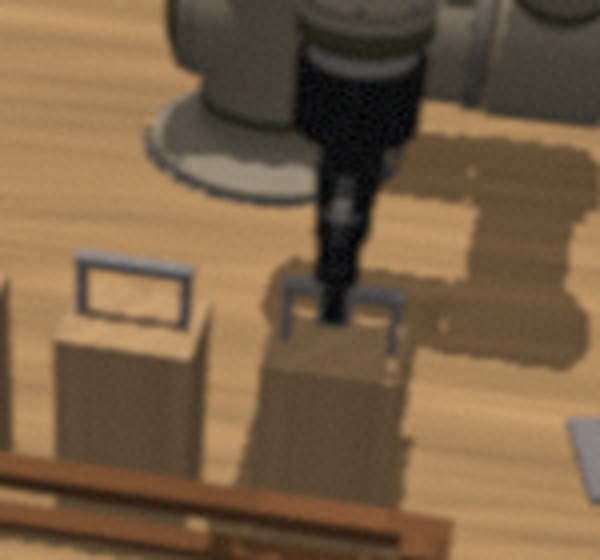

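```bash
python3 -m crank '[2.6,0,0,0,0, 2.6,0,0,0,0, 2.6,0,0,0,0, 2.6,0,0.63,-0.07,0, 2.6,0,0.63,-0.07,0, 2.6,0,0.63,-0.07,0, 2.6,0,0.63,-0.07,0, 2.6,0,0.63,0,0]' 
python3 -m crank '[2.6,0,0.63,0,0, 2.6,0,0.63,0,0, 2.6,0,0.63,0,0, 2.6,0,0.63,0.08,0, 2.6,0,0.63,0.08,0, 2.6,0,0.63,0.08,0, 2.6,0,0.63,0.08,0, 2.6,0,0.6,0.16,0]' 
python3 -m crank '[2.6,0,0.6,0.16,0, 2.6,0,0.6,0.16,0, 2.6,0,0.6,0.16,0, 2.6,0,0,0,0, 2.6,0,0,0,0, 2.6,0,0,0,0, 2.6,0,0,0,0, 2.6,0,0,0,0]' 
python3 - <<'E'
from h import *
im=optics.get_image("scene");save(im,"c2.png",(200,140,440,280),3)
E
```

```text
time_s: 6.17
position: [0.5641, 0.1039, 0.1792]
tool_rot: [[-0.001, 1.0, 0.0], [1.0, 0.001, -0.0], [-0.0, 0.0, -1.0]]
ft_force: [-0.8, -0.6, 0.6]
grip_width: 0.0261
gripper_force: 0.5
time_s: 6.83
position: [0.6141, 0.104, 0.1743]
tool_rot: [[-0.001, 1.0, 0.0], [1.0, 0.001, -0.0], [-0.0, 0.0, -1.0]]
ft_force: [-0.8, 0.7, -0.8]
grip_width: 0.0261
gripper_force: 0.1
time_s: 7.5
position: [0.6312, 0.104, 0.1697]
tool_rot: [[-0.001, 1.0, 0.0], [1.0, 0.001, -0.0], [-0.0, 0.0, -1.0]]
ft_force: [-0.9, -0.1, -0.4]
grip_width: 0.0262
gripper_force: 0.2
```

View pics/c2.png

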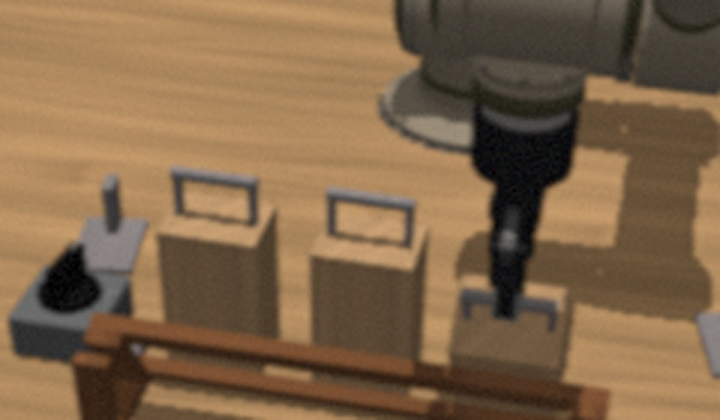

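Box3 (picture (510,330)) leans on the rest with the bar still caged. Next is box2.

```bash
python3 -m crank '[4,0,0,0,0, 4,0,0,0,0, 4,0,0,-1.5,0, 4,0,0,-1.5,0, 4,0,0,-1.5,0, 4,0,0,-1.5,0, 4,-2.2,-1.65,0,0, 4,-2.2,-1.65,0,0]' >/dev/null
python3 -m crank '[4,-2.2,-1.65,0,0, 4,-2.2,-1.65,0,0, 4,-2.1,-1.65,0,0, 4,-2.1,-1.65,0,0, 4,0,0,0,0, 4,0,0,1,0, 4,0,0,1,0, 4,0,0,1,0]'
python3 -m crank '[4,0,0,1,0, 4,0,0,0.8,0, 4,0,0,0.5,0, 2.6,0,0,0,0, 2.6,0,0,0,0, 2.6,0,0,0,0, 2.6,0,0,0,0, 2.6,0,0,0,0]'
python3 -m crank '[2.6,0,0.63,-0.07,0, 2.6,0,0.63,-0.07,0, 2.6,0,0.63,-0.07,0, 2.6,0,0.63,-0.07,0, 2.6,0,0.63,0,0,2.6,0,0.63,0,0, 2.6,0,0.63,0,0, 2.6,0,0.63,0,0]'
python3 -m crank '[2.6,0,0.63,0.08,0, 2.6,0,0.63,0.08,0, 2.6,0,0.63,0.08,0, 2.6,0,0.63,0.08,0, 2.6,0,0.6,0.16,0, 2.6,0,0.6,0.16,0, 2.6,0,0.6,0.16,0, 2.6,0,0.6,0.16,0]' 
python3 -m crank '[2.6,0,0,0,0, 2.6,0,0,0,0, 2.6,0,0,0,0, 4,0,0,0,0, 4,0,0,-1.5,0, 4,0,0,-1.5,0, 4,0,0,-1.5,0, 4,0,0,-1.5,0]' 
```

```text
time_s: 8.88
position: [0.5326, -0.026, 0.1994]
tool_rot: [[-0.001, 1.0, 0.001], [1.0, 0.001, -0.0], [-0.0, 0.001, -1.0]]
ft_force: [-0.5, 0.4, -0.1]
grip_width: 0.04
gripper_force: 0.0
time_s: 9.55
position: [0.5326, -0.0262, 0.1769]
tool_rot: [[-0.001, 1.0, 0.001], [1.0, 0.001, -0.0], [-0.0, 0.001, -1.0]]
ft_force: [0.2, -0.1, -0.5]
grip_width: 0.0262
gripper_force: 0.0
time_s: 10.22
position: [0.5835, -0.0261, 0.1792]
tool_rot: [[-0.001, 1.0, -0.0], [1.0, 0.001, -0.0], [-0.0, -0.0, -1.0]]
ft_force: [-1.0, -1.0, 0.3]
grip_width: 0.0262
gripper_force: 0.3
time_s: 10.88
position: [0.6326, -0.026, 0.1694]
tool_rot: [[-0.001, 1.0, -0.0], [1.0, 0.001, 0.0], [0.0, -0.0, -1.0]]
ft_force: [-0.0, -0.5, -0.3]
grip_width: 0.0256
gripper_force: 0.0
time_s: 11.55
position: [0.6318, -0.026, 0.2307]
tool_rot: [[-0.001, 1.0, 0.0], [1.0, 0.001, -0.0], [-0.0, 0.0, -1.0]]
ft_force: [0.0, -0.1, 0.2]
grip_width: 0.0397
gripper_force: 0.0
```

```bash
python3 -m crank '[4,-2.3,-1.7,0,0, 4,-2.3,-1.7,0,0, 4,-2.3,-1.7,0,0, 4,-2.3,-1.7,0,0, 4,-2.2,-1.7,0,0, 4,-2.2,-1.7,0,0, 4,0,0,0,0, 4,0,0,1,0]'
python3 -m crank '[4,0,0,1,0, 4,0,0,1,0, 4,0,0,1,0, 4,0,0,0.9,0, 4,0,0,0.5,0, 2.6,0,0,0,0, 2.6,0,0,0,0, 2.6,0,0,0,0]'
python3 -m crank '[2.6,0,0.63,-0.07,0, 2.6,0,0.63,-0.07,0, 2.6,0,0.63,-0.07,0, 2.6,0,0.63,-0.07,0, 2.6,0,0.63,0,0,2.6,0,0.63,0,0, 2.6,0,0.63,0,0, 2.6,0,0.63,0,0]'
python3 -m crank '[2.6,0,0.63,0.08,0, 2.6,0,0.63,0.08,0, 2.6,0,0.63,0.08,0, 2.6,0,0.63,0.08,0, 2.6,0,0.6,0.16,0, 2.6,0,0.6,0.16,0, 2.6,0,0.6,0.16,0, 2.6,0,0.6,0.16,0]' 
python3 -m crank '[2.6,0,0,0,0, 2.6,0,0,0,0, 2.6,0,0,0,0, 4,0,0,0,0, 4,0,0,-1.5,0, 4,0,0,-1.5,0, 4,0,0,-1.5,0, 4,0,0,-1.5,0]'
python3 - <<'E'
from h import *
im=optics.get_image("scene");save(im,"c3.png",(140,140,440,340),2.6)
im=optics.get_image("top")
for b in blades(im):
    if b["ctr"][0]<.8: print({k:np.round(v,3) for k,v in b.items()})
E
```

```text
time_s: 12.22
position: [0.53, -0.1635, 0.2217]
tool_rot: [[0.001, 1.0, 0.004], [1.0, -0.001, -0.002], [-0.002, 0.004, -1.0]]
ft_force: [0.8, -0.8, 0.2]
grip_width: 0.0402
gripper_force: 0.0
time_s: 12.88
position: [0.5305, -0.1622, 0.1763]
tool_rot: [[-0.001, 1.0, 0.001], [1.0, 0.001, -0.001], [-0.001, 0.001, -1.0]]
ft_force: [-0.5, 0.2, 0.9]
grip_width: 0.0256
gripper_force: 0.0
time_s: 13.55
position: [0.5813, -0.1621, 0.1784]
tool_rot: [[-0.001, 1.0, -0.0], [1.0, 0.001, 0.0], [0.0, -0.0, -1.0]]
ft_force: [-0.8, 0.2, -0.8]
grip_width: 0.026
gripper_force: 0.2
time_s: 14.22
position: [0.6304, -0.162, 0.1687]
tool_rot: [[-0.001, 1.0, -0.0], [1.0, 0.001, 0.0], [0.0, -0.0, -1.0]]
ft_force: [0.7, 0.4, 0.3]
grip_width: 0.0261
gripper_force: 0.0
time_s: 14.88
position: [0.6295, -0.162, 0.2299]
tool_rot: [[-0.001, 1.0, 0.0], [1.0, 0.001, -0.0], [-0.0, 0.0, -1.0]]
ft_force: [0.2, -0.3, 0.0]
grip_width: 0.0399
gripper_force: 0.0
{'ctr': array([0.557, 0.357]), 'yaw': np.float64(-28.899), 'size': array([0.067, 0.102]), 'dark': array([0.537, 0.366], dtype=float32), 'pix': array([174.848, 245.231]), 'tab': array([0.529, 0.372])}
{'ctr': array([0.417, 0.313]), 'yaw': np.float64(11.277), 'size': array([0.096, 0.067]), 'dark': array([0.397, 0.304], dtype=float32), 'pix': array([189.943, 305.337]), 'tab': array([0.386, 0.307])}
{'ctr': array([ 0.387, -0.331]), 'yaw': np.float64(8.547), 'size': array([0.104, 0.066]), 'dark': array([ 0.368, -0.335], dtype=float32), 'pix': array([462.611, 322.696]), 'tab': array([ 0.355, -0.336])}
```

View pics/c3.png

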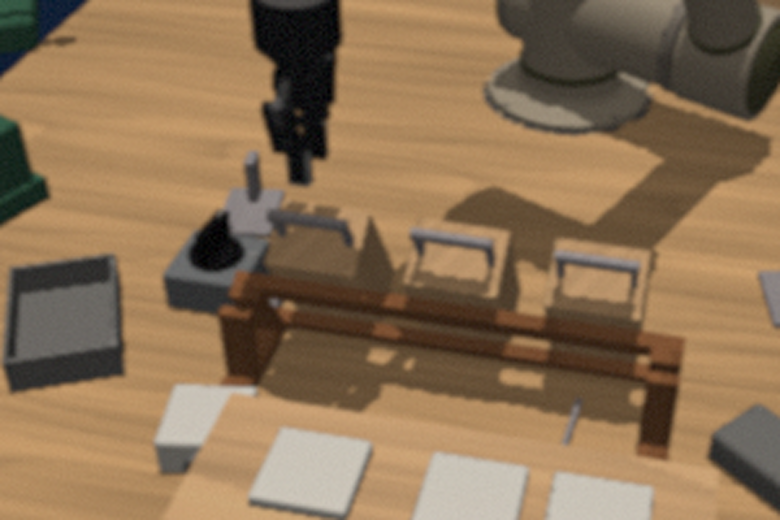

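All three boxes lean on the rest. Next I fetch the right-hand blade for box1.

```bash
python3 -m crank '[8,0,0,0,0.1185, 8,0,0,0,0.1185, 8,0,0,0,0.1185, 8,0,0,0,0.1185, 8,0,0,0,0.1185, 8,0,0,0,0.1185, 8,0,0,0,0.1185, 8,0,0,0,0.1185]' >/dev/null
python3 -m crank '[8,0,0,0,0.1185, 8,0,0,0,0.1185, 8,0,0,0,0.1185, 8,0,0,0,0.1185, 8,-2.44,1.09,0,0, 8,-2.44,1.09,0,0, 8,-2.44,1.09,0,0, 8,-2.44,1.09,0,0]' >/dev/null
python3 -m crank '[8,-2.44,1.09,0,0, 8,-2.44,1.09,0,0, 8,-2.44,1.09,0,0, 8,-2.44,1.09,0,0, 8,-2.44,1.09,0,0, 8,-2.44,1.09,0,0, 8,-2.44,1.09,0,0, 8,-2.44,1.09,0,0]' >/dev/null
python3 -m crank '[8,0,0,1,0, 8,0,0,1.5,0, 8,0,0,1.5,0, 8,0,0,1.5,0, 8,0,0,1.5,0, 8,0,0,1.5,0, 8,0,0,0,0, 8,0,0,0,0]'
```

```text
time_s: 17.65
position: [0.3594, -0.3346, 0.1434]
tool_rot: [[0.989, 0.149, -0.001], [0.149, -0.989, 0.002], [-0.001, -0.002, -1.0]]
ft_force: [0.2, -0.3, 0.3]
grip_width: 0.0797
gripper_force: 0.0
```

```bash
python3 -m crank '[8,0,0,2,0, 8,0,0,2,0, 8,0,0,2,0, 8,0,0,2,0, 8,0,0,1.5,0, 8,0,0,1.5,0, 8,0,0,1,0, 8,0,0,0,0]'
python3 -m crank '[0.8,0,0,0,0, 0.8,0,0,0,0, 0.8,0,0,0,0, 0.8,0,0,0,0, 0.8,0,0,0,0, 0.8,0,0,0,0, 0.8,0,0,0,0, 0.8,0,0,0,0]' 70
python3 -m crank '[0.8,0,0,-1,0, 0.8,0,0,-1,0, 0.8,0,0,-1,0, 0.8,0,0,-1,0, 0.8,0,0,-1,0, 0.8,0,0,-1,0, 0.8,0,0,0,0, 0.8,0,0,0,0]'
python3 - <<'E'
from h import *
im=optics.get_image("top")
save(im,"d1.png",(360,160,520,360),3)
s=env.observe();print(px(im,[.3594,-.3346,.12]))
E
```

```text
time_s: 18.32
position: [0.3595, -0.3348, 0.0231]
tool_rot: [[0.989, 0.149, -0.001], [0.149, -0.989, 0.002], [-0.001, -0.002, -1.0]]
ft_force: [0.2, -0.3, -0.6]
grip_width: 0.0802
gripper_force: 0.0
time_s: 18.98
position: [0.36, -0.3355, 0.0245]
tool_rot: [[0.989, 0.149, 0.001], [0.149, -0.989, -0.001], [0.001, 0.001, -1.0]]
ft_force: [0.3, -0.9, 5.4]
grip_width: 0.0115
gripper_force: 68.8
time_s: 19.65
position: [0.3597, -0.3349, 0.0837]
tool_rot: [[0.989, 0.149, -0.0], [0.149, -0.989, 0.0], [-0.0, -0.0, -1.0]]
ft_force: [0.6, 0.1, -2.7]
grip_width: 0.0111
gripper_force: 68.5
(np.float64(481.32916941539554), np.float64(342.4848833816818))
```

View pics/d1.png

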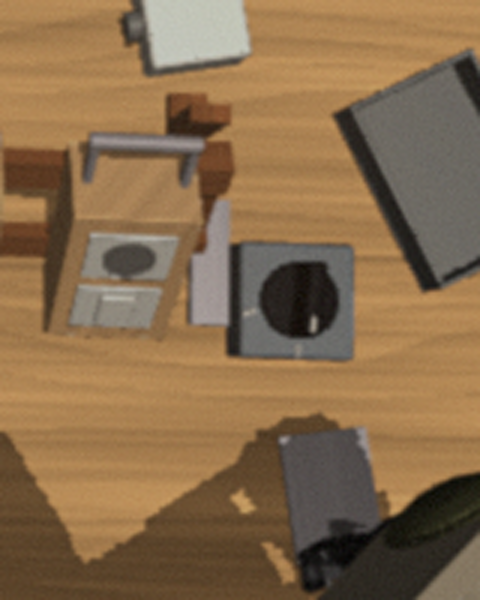

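The blade is held. Its tip corners are at crop (280,437)/(365,430), and box1's lower front edge is at (48,332)–(163,338).

```bash
cat > m.py <<'E'
from h import *
im=optics.get_image("top")
g=lambda x,y,z,o=(360,160),s=3:np.round(toz(im,o[0]+x/s,o[1]+y/s,z)*1000,1)[:2]
E
python3 - <<'E'
from m import *
a,b=g(280,437,.064),g(365,430,.064);print(a,b,(a+b)/2)
print(g(48,332,.035),g(163,338,.035))
s=env.observe();p=s["position"][:2]*1000;d=s["tool_rot"][:2,0]
print("tip expected",p+80*d)
a,b=g(90,143,.182),g(203,148,.182);print(a,b)
save(im,"e1.png",(240,170,440,300),4)
E
```

```text
[ 433.  -291.7] [ 439.5 -355.8] [ 436.25 -323.75]
[ 508.5 -120.2] [ 505.8 -209.4]
tip expected [ 438.58770267 -322.68371899]
[ 632.7 -128.3] [ 631.2 -204.9]
```

View pics/e1.png

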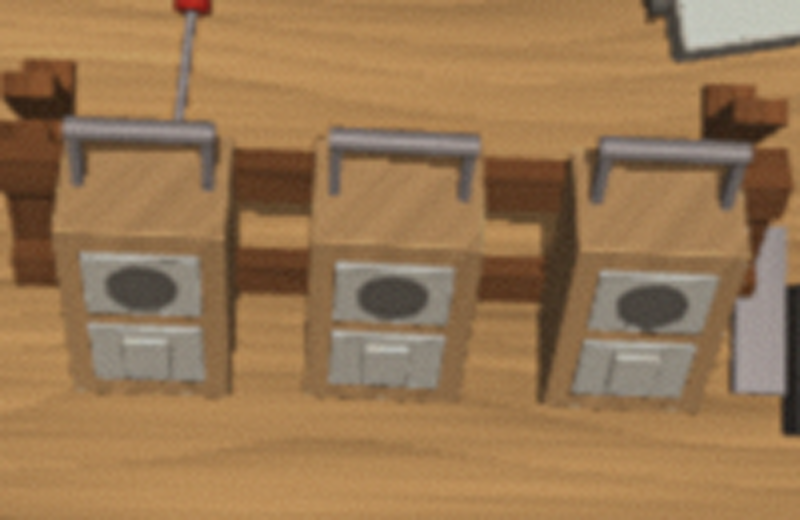

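```bash
python3 -m crank '[0.8,0,0,0,0.0745, 0.8,0,0,0,0.0745, 0.8,0.39,-2.1,0,0, 0.8,0.39,-2.1,0,0, 0.8,0.39,-2.1,0,0, 0.8,0.39,-2.1,0,0, 0.8,0.39,-2.1,0,0, 0.8,0.39,-2.1,0,0]' >/dev/null
python3 -m crank '[0.8,0.39,-2.1,0,0, 0.8,0.39,-2.3,0,0, 0.8,0,0,0,0, 0.8,0,0,1,0, 0.8,0,0,1.2,0, 0.8,0,0,1.2,0, 0.8,0,0,1.2,0, 0.8,0,0,0,0]'
python3 - <<'E'
from m import *
save(im,"f1.png",(240,170,440,320),4)
E
```

```text
time_s: 21.08
position: [0.3899, -0.1645, 0.036]
tool_rot: [[1.0, 0.001, -0.003], [0.001, -1.0, 0.003], [-0.003, -0.003, -1.0]]
ft_force: [-0.8, 0.5, -2.4]
grip_width: 0.011
gripper_force: 68.7
```

View pics/f1.png

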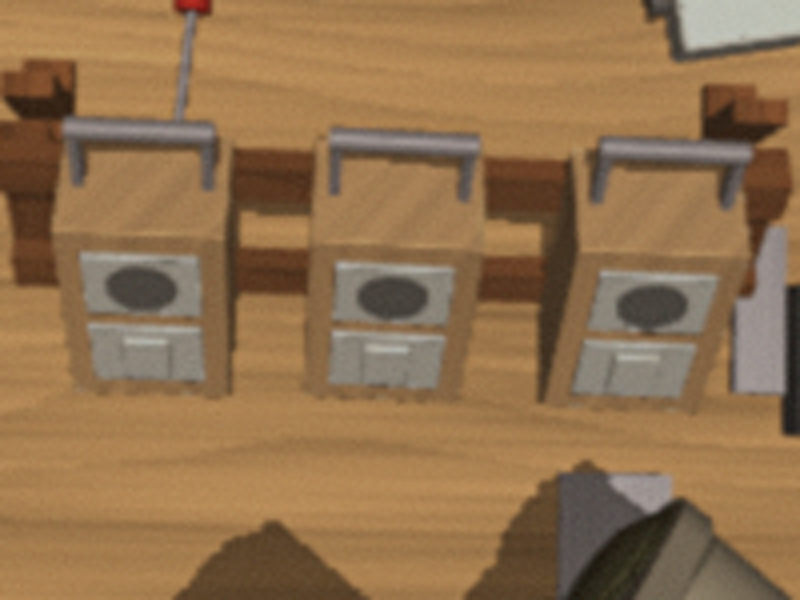

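```bash
python3 -m crank '[0.8,0,0,0.5,0, 0.8,0,0,0.5,0, 0.8,0.8,0,0,0, 0.8,0.8,0,0,0, 0.8,0.8,0,0,0, 0.8,0.8,0,0,0, 0.8,0.8,0,0,0, 0.8,0.8,0,0,0]'
python3 -m crank '[0.8,0.8,0,0,0, 0.8,0.8,0,0,0, 0.8,0,0,0.15,0, 0.8,0,0,0,0, 0.8,0,0,0,0, 4,0,0,0,0, 4,0,0,0,0, 4,0,0,0,0]'
python3 -m crank '[4,0,0,0,0, 4,0,0,-1,0, 4,0,0,-2,0, 4,0,0,-2,0, 4,0,0,-2,0, 4,-1,0,-2,0, 4,-2,0,-2,0, 4,-2,0,-2,0]'
python3 -m crank '[4,-2,0,-2,0, 4,-2,0,-2,0, 4,-2,0,-2,0, 4,-2,0,-1,0, 4,0,0,0,0, 4,0,0,0,0, 4,0,0,0,0, 4,0,0,0,0]'
python3 - <<'E'
from m import *
for b in blades(im):
    if b["ctr"][0]<.8: print({k:np.round(v,3) for k,v in b.items()})
save(im,"f2.png",(360,220,440,320),6)
E
```

```text
time_s: 21.8
position: [0.4399, -0.1649, 0.028]
tool_rot: [[1.0, 0.001, 0.0], [0.001, -1.0, -0.0], [0.0, 0.0, -1.0]]
ft_force: [0.1, -1.1, -1.9]
grip_width: 0.011
gripper_force: 68.9
time_s: 22.47
position: [0.4548, -0.1651, 0.0267]
tool_rot: [[1.0, 0.001, 0.0], [0.001, -1.0, -0.0], [0.0, 0.0, -1.0]]
ft_force: [-0.9, 0.3, 0.0]
grip_width: 0.0401
gripper_force: 0.0
time_s: 23.13
position: [0.4042, -0.1649, 0.1573]
tool_rot: [[1.0, 0.001, 0.0], [0.001, -1.0, -0.0], [0.0, 0.0, -1.0]]
ft_force: [1.0, 0.7, -0.5]
grip_width: 0.04
gripper_force: 0.0
time_s: 23.8
position: [0.3252, -0.165, 0.2259]
tool_rot: [[1.0, 0.001, -0.001], [0.001, -1.0, 0.001], [-0.001, -0.001, -1.0]]
ft_force: [-0.3, 0.4, -0.4]
grip_width: 0.0396
gripper_force: 0.0
{'ctr': array([0.557, 0.357]), 'yaw': np.float64(-29.173), 'size': array([0.066, 0.102]), 'dark': array([0.536, 0.367], dtype=float32), 'pix': array([174.849, 245.248]), 'tab': array([0.529, 0.373])}
{'ctr': array([0.418, 0.313]), 'yaw': np.float64(11.238), 'size': array([0.097, 0.067]), 'dark': array([0.397, 0.304], dtype=float32), 'pix': array([189.949, 305.321]), 'tab': array([0.386, 0.307])}
```

View pics/f2.png

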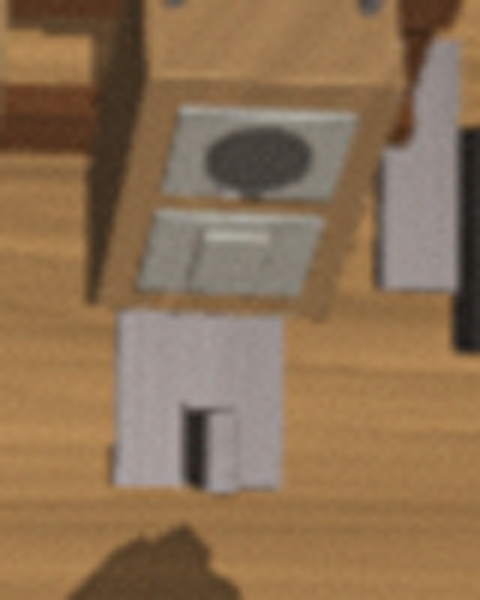

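Blade sits squarely under box1's front. Next is the front-left blade, for box2.

```bash
python3 -m crank '[8,0.39,-2.95,0,0, 8,0.39,-2.95,0,0, 8,0.39,-2.95,0,0, 8,0.39,-2.95,0,0, 8,0.39,-2.95,0,0, 8,0.39,-2.95,0,0, 8,0.39,-2.95,0,0, 8,0.39,-2.95,0,0]' >/dev/null
python3 -m crank '[8,0.39,-2.95,0,0, 8,0.39,-2.95,0,0, 8,0.39,-2.95,0,0, 8,0.39,-2.95,0,0, 8,0.39,-2.95,0,0, 8,0.39,-2.95,0,0, 8,0.39,-2.95,0,0, 8,0.39,-2.95,0,0]' >/dev/null
python3 -m crank '[8,0,0,0,-0.0975, 8,0,0,0,-0.0975, 8,0,0,2,0, 8,0,0,2,0, 8,0,0,2,0, 8,0,0,2,0, 8,0,0,2,0, 8,0,0,0,0]'
python3 - <<'E'
from m import *
print(g(115,487,.005,(360,220),6),g(282,487,.005,(360,220),6))
E
```

```text
time_s: 25.85
position: [0.3852, 0.3066, 0.1226]
tool_rot: [[0.981, 0.195, -0.007], [0.195, -0.981, -0.003], [-0.008, 0.002, -1.0]]
ft_force: [-1.5, -0.9, -1.0]
grip_width: 0.0796
gripper_force: 0.0
[ 437.2 -132.4] [ 438.6 -198.6]
```

```bash
python3 -m crank '[8,0.2,0,2,0, 8,0,0,2,0, 8,0,0,2,0, 8,0,0,1.5,0, 8,0,0,1.3,0, 8,0,0,1,0, 8,0,0,0,0, 0.8,0,0,0,0]'
python3 -m crank '[0.8,0,0,0,0, 0.8,0,0,0,0, 0.8,0,0,0,0, 0.8,0,0,0,0, 0.8,0,0,0,0, 0.8,0,0,0,0, 0.8,0,0,0,0, 0.8,0,0,0,0]' 70
python3 -m crank '[0.8,0,0,-1,0, 0.8,0,0,-1,0, 0.8,0,0,-1,0, 0.8,0,0,-1,0, 0.8,0,0,-1,0, 0.8,0,0,-1,0, 0.8,0,0,0,0, 0.8,0,0,0,0]'
```

```text
time_s: 26.57
position: [0.3894, 0.3078, 0.0291]
tool_rot: [[0.981, 0.195, 0.001], [0.195, -0.981, 0.0], [0.001, -0.0, -1.0]]
ft_force: [0.9, 0.3, -0.2]
grip_width: 0.0699
gripper_force: 0.0
time_s: 27.23
position: [0.389, 0.3075, 0.0289]
tool_rot: [[0.981, 0.195, 0.001], [0.195, -0.981, 0.0], [0.001, -0.0, -1.0]]
ft_force: [-0.9, -0.3, 4.9]
grip_width: 0.0111
gripper_force: 68.4
time_s: 27.9
position: [0.3887, 0.3073, 0.0882]
tool_rot: [[0.981, 0.195, -0.0], [0.195, -0.981, -0.0], [-0.0, 0.0, -1.0]]
ft_force: [-0.9, 0.2, -3.6]
grip_width: 0.0107
gripper_force: 68.6
```

```bash
python3 -m crank '[0.8,0,0,0,0.0975, 0.8,0,0,0,0.0975, 0.8,0,2.8,0,0, 0.8,0,2.8,0,0, 0.8,0,2.8,0,0, 0.8,0,2.8,0,0, 0.8,0,2.8,0,0, 0.8,0,2.8,0,0]' >/dev/null
python3 -m crank '[0.8,0,2.8,0,0, 0.8,0,2.8,0,0, 0.8,0,2.8,0,0, 0.8,0,2.8,0,0, 0.8,0,2.8,0,0, 0.8,0,2.6,0,0, 0.8,0,0,0,0, 0.8,0,0,0,0]' >/dev/null
python3 -m crank '[0.8,0,0,1,0, 0.8,0,0,1.2,0, 0.8,0,0,1.2,0, 0.8,0,0,1.2,0, 0.8,0,0,0,0, 0.8,0,0,0,0, 0.8,0,0,0,0, 0.8,0,0,0,0]'
python3 - <<'E'
from m import *
save(im,"f3.png",(240,170,440,320),4)
E
```

```text
time_s: 29.9
position: [0.3893, -0.0264, 0.0429]
tool_rot: [[1.0, 0.001, 0.001], [0.001, -1.0, -0.0], [0.001, 0.0, -1.0]]
ft_force: [-0.2, 0.3, -2.0]
grip_width: 0.0107
gripper_force: 70.7
```

View pics/f3.png

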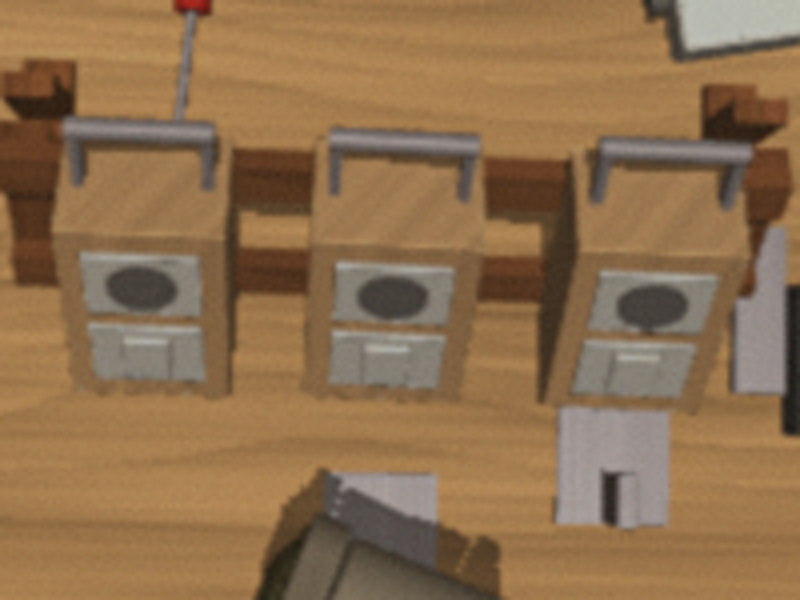

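```bash
python3 -m crank '[0.8,0,0,0.6,0, 0.8,0,0,0.65,0, 0.8,0.82,0,0,0, 0.8,0.82,0,0,0, 0.8,0.82,0,0,0, 0.8,0.82,0,0,0, 0.8,0.82,0,0,0, 0.8,0.82,0,0,0]'
python3 -m crank '[0.8,0.82,0,0,0, 0.8,0.82,0,0,0, 0.8,0,0,0.15,0, 0.8,0,0,0,0, 0.8,0,0,0,0, 4,0,0,0,0, 4,0,0,0,0, 4,0,0,0,0]'
python3 -m crank '[4,0,0,0,0, 4,0,0,-1,0, 4,0,0,-2,0, 4,0,0,-2,0, 4,0,0,-2,0, 4,-1,0,-2,0, 4,-2,0,-2,0, 4,-2,0,-2,0]'
python3 -m crank '[4,-2,0,-2,0, 4,-2,0,-2,0, 4,-2,0,-2,0, 4,-2,0,-1,0, 4,0,0,0,0, 4,0,0,0,0, 4,0,0,0,0, 4,0,0,0,0]'
python3 - <<'E'
from m import *
for b in blades(im):
    if b["ctr"][0]<.8: print({k:np.round(v,3) for k,v in b.items()})
save(im,"f4.png",(90,180,440,320),2.2)
E
```

```text
time_s: 30.62
position: [0.4392, -0.0266, 0.0298]
tool_rot: [[1.0, 0.001, 0.0], [0.001, -1.0, 0.0], [0.0, -0.0, -1.0]]
ft_force: [-0.0, -0.2, -3.2]
grip_width: 0.0108
gripper_force: 70.9
time_s: 31.28
position: [0.4542, -0.0265, 0.0283]
tool_rot: [[1.0, 0.001, -0.001], [0.001, -1.0, 0.0], [-0.001, -0.0, -1.0]]
ft_force: [0.4, 0.3, -0.1]
grip_width: 0.0401
gripper_force: 0.0
time_s: 31.95
position: [0.4038, -0.0265, 0.159]
tool_rot: [[1.0, 0.001, -0.001], [0.001, -1.0, 0.0], [-0.001, -0.0, -1.0]]
ft_force: [-0.1, -0.5, 0.9]
grip_width: 0.04
gripper_force: 0.0
time_s: 32.62
position: [0.325, -0.0267, 0.2279]
tool_rot: [[1.0, 0.001, -0.001], [0.001, -1.0, 0.001], [-0.001, -0.001, -1.0]]
ft_force: [0.2, -0.6, -0.3]
grip_width: 0.04
gripper_force: 0.0
{'ctr': array([0.557, 0.357]), 'yaw': np.float64(-29.305), 'size': array([0.066, 0.102]), 'dark': array([0.537, 0.366], dtype=float32), 'pix': array([174.869, 245.241]), 'tab': array([0.529, 0.373])}
```

View pics/f4.png

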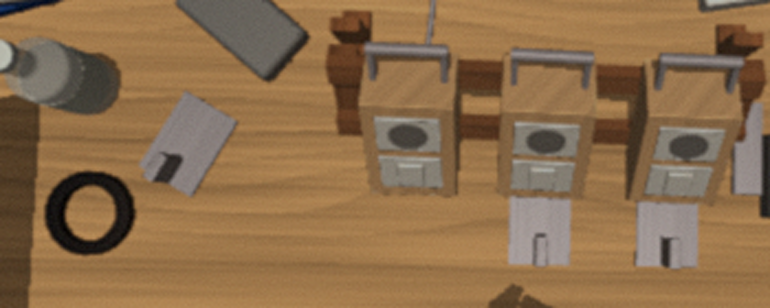

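```bash
python3 -m crank '[5,1.48,-2.84,0,0, 5,1.48,-2.84,0,0, 5,1.48,-2.84,0,0, 5,1.48,-2.84,0,0, 5,1.48,-2.84,0,0, 5,1.48,-2.84,0,0, 5,1.48,-2.84,0,0, 5,1.48,-2.84,0,0]' >/dev/null
python3 -m crank '[5,1.48,-2.84,0,0, 5,1.48,-2.84,0,0, 5,1.48,-2.84,0,0, 5,1.48,-2.84,0,0, 5,1.48,-2.84,0,0, 5,1.48,-2.84,0,0, 5,0,0,0,0.1016, 5,0,0,0,0.1016]' >/dev/null
python3 -m crank '[5,0,0,0,0.1016, 5,0,0,0,0.1016, 5,0,0,0,0.1016, 5,0,0,2,0, 5,0,0,2,0, 5,0,0,2,0, 5,0,0,2,0, 5,0,0,0,0]'
python3 -c "
from h import *
print(env.observe()['q'])"
```

```text
time_s: 34.67
position: [0.53, 0.3706, 0.143]
tool_rot: [[0.874, -0.485, -0.008], [-0.485, -0.874, -0.004], [-0.006, 0.007, -1.0]]
ft_force: [0.2, -0.6, -0.8]
grip_width: 0.0498
gripper_force: 0.0
[ 2.44964818e+01  3.56083397e+01  6.50855748e+01 -2.85307179e-04
  7.98377339e+01  1.43541017e+02]
```

```bash
python3 -m crank '[5,0.1,0,2,0, 5,0,0,2,0, 5,0,0,2,0, 5,0,0,2,0, 5,0,0,1.6,0, 5,0,0,1.2,0, 5,0,0,0.7,0, 5,0,0,0,0]'
python3 -m crank '[0.8,0,0,0,0, 0.8,0,0,0,0, 0.8,0,0,0,0, 0.8,0,0,0,0, 0.8,0,0,0,0, 0.8,0,0,0,0, 0.8,0,0,0,0, 0.8,0,0,0,0]' 70
python3 -m crank '[0.8,0,0,-1,0, 0.8,0,0,-1,0, 0.8,0,0,-1,0, 0.8,0,0,-1,0, 0.8,0,0,-1,0, 0.8,0,0,-1,0, 0.8,0,0,0,0, 0.8,0,0,0,0]'
```

```text
time_s: 35.33
position: [0.5322, 0.3706, 0.0323]
tool_rot: [[0.874, -0.486, -0.002], [-0.486, -0.874, -0.001], [-0.001, 0.002, -1.0]]
ft_force: [-0.5, -0.8, 0.6]
grip_width: 0.0503
gripper_force: 0.0
time_s: 36.0
position: [0.5325, 0.3706, 0.0335]
tool_rot: [[0.874, -0.486, 0.0], [-0.486, -0.874, 0.0], [0.0, -0.0, -1.0]]
ft_force: [-0.1, -0.0, 0.8]
grip_width: 0.0079
gripper_force: 0.0
time_s: 36.67
position: [0.5326, 0.3707, 0.0941]
tool_rot: [[0.874, -0.486, 0.001], [-0.486, -0.874, 0.0], [0.001, -0.001, -1.0]]
ft_force: [0.7, 0.7, 0.4]
grip_width: 0.0078
gripper_force: 0.0
```

The fingers closed on nothing, so the blade was probably knocked aside. I look again.

```bash
python3 -m crank '[8,0,0,-2,0, 8,0,0,-2,0, 8,-2.5,0,-2,0, 8,-3,0,-2,0, 8,-3,0,-2,0, 8,-3,0,0,0, 8,-3,0,0,0, 8,0,0,0,0]'
python3 - <<'E'
from m import *
for b in blades(im):
    if b["ctr"][0]<.8: print({k:np.round(v,3) for k,v in b.items()})
save(im,"f5.png",(90,160,330,340),3)
E
```

```text
time_s: 37.33
position: [0.4013, 0.443, 0.1934]
tool_rot: [[0.876, -0.482, -0.002], [-0.482, -0.876, 0.0], [-0.002, 0.001, -1.0]]
ft_force: [-0.3, 0.4, -0.4]
grip_width: 0.08
gripper_force: 0.0
{'ctr': array([0.584, 0.386]), 'yaw': np.float64(-41.409), 'size': array([0.067, 0.105]), 'dark': array([0.566, 0.402], dtype=float32), 'pix': array([163.653, 233.668]), 'tab': array([0.559, 0.407])}
```

View pics/f5.png

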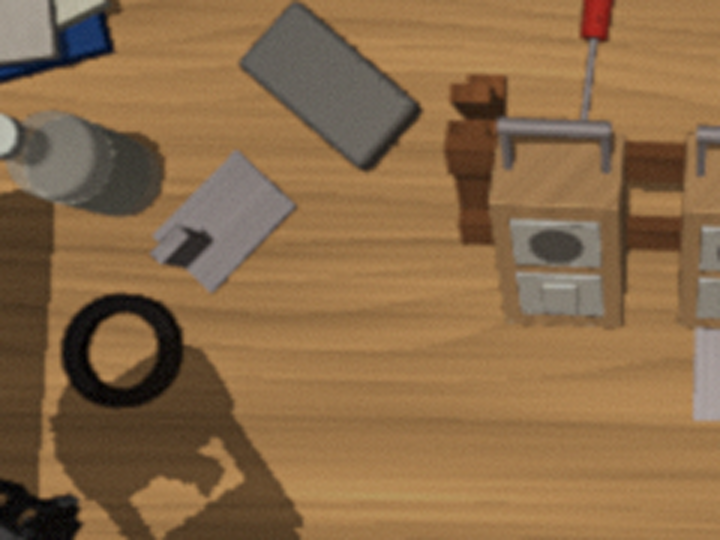

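Blade's tip edge is now at (236,152)–(295,207), its tab is near (190,245), and the bottle stands close by. I flip the tool half a turn because of the j6 range, and check the bottle clearance.

```bash
for i in 1 2 3; do python3 -m crank '[3,0,0,-0.2,-0.122, 3,0,0,-0.2,-0.122, 3,0,0,-0.2,-0.122, 3,0,0,-0.2,-0.122, 3,0,0,-0.2,-0.122, 3,0,0,-0.2,-0.122, 3,0,0,-0.2,-0.122, 3,0,0,-0.2,-0.122]' | sed -n 2,3p; done
python3 - <<'E'
from m import *
for t in [(236,152),(295,207),(212,290),(265.5,179.5)]: print(g(*t,.005,(90,160),3))
sc=optics.get_image("scene")
print("base",toz(sc,512.5,313,0)[:2])
A=[];B=[]
for i in(im,sc):
    r=spotter.look_for(i,"bottle")[0];print(r);o,d=ray(i,r["at"][0]*640,r["at"][1]*480);d/=np.linalg.norm(d);M=np.eye(3)-np.outer(d,d);A.append(M);B.append(M@o)
print(np.linalg.solve(sum(A),sum(B)))
for b in blades(im):
    if b["ctr"][0]<.8: print(b["ctr"],b["yaw"])
E
```

```text
position: [0.4067, 0.4403, 0.2087]
tool_rot: [[0.89, 0.456, -0.001], [0.456, -0.89, -0.001], [-0.001, 0.0, -1.0]]
position: [0.4067, 0.4403, 0.2247]
tool_rot: [[0.121, 0.993, -0.001], [0.993, -0.121, -0.001], [-0.001, -0.001, -1.0]]
position: [0.4067, 0.4403, 0.2407]
tool_rot: [[-0.755, 0.656, -0.001], [0.656, 0.755, -0.001], [0.0, -0.001, -1.0]]
[641.7 374.5]
[598.8 325.7]
[531.3 388. ]
[620.2 350.1]
base [0.61727124 0.47321188]
{'at': [0.1797, 0.4402], 'score': 0.95}
{'at': [0.8078, 0.6046], 'score': 0.68}
[0.62585508 0.46360871 0.08376875]
[0.58365351 0.38551396] -40.92680740356445
```

```bash
python3 -m crank '[3,-2.03,1.05,0,0, 3,-2.03,1.05,0,0, 3,-2.03,1.05,0,0, 3,-2.03,1.05,0,0, 3,-2.03,1.05,0,0, 3,-2.03,1.05,0,0, 3,-2.03,1.05,0,0, 3,0,0,0,0]'
python3 -m crank '[3,0,0,2,0, 3,0,0,2,0, 3,0,0,2,0, 3,0,0,2,0, 3,0,0,2,0, 3,0,0,2,0, 3,0,0,1.5,0, 3,0,0,0,0]'
python3 - <<'E'
from m import *
save(im,"f6.png",(90,160,290,310),4)
E
```

```text
time_s: 40.25
position: [0.5645, 0.4003, 0.2396]
tool_rot: [[-0.747, 0.665, -0.001], [0.665, 0.747, -0.001], [-0.0, -0.001, -1.0]]
ft_force: [-0.0, 0.2, -0.7]
grip_width: 0.0296
gripper_force: 0.0
time_s: 40.92
position: [0.5593, 0.4017, 0.1025]
tool_rot: [[-0.75, 0.662, -0.006], [0.662, 0.75, -0.003], [0.003, -0.006, -1.0]]
ft_force: [-0.8, -0.9, -0.8]
grip_width: 0.0301
gripper_force: 0.0
```

View pics/f6.png

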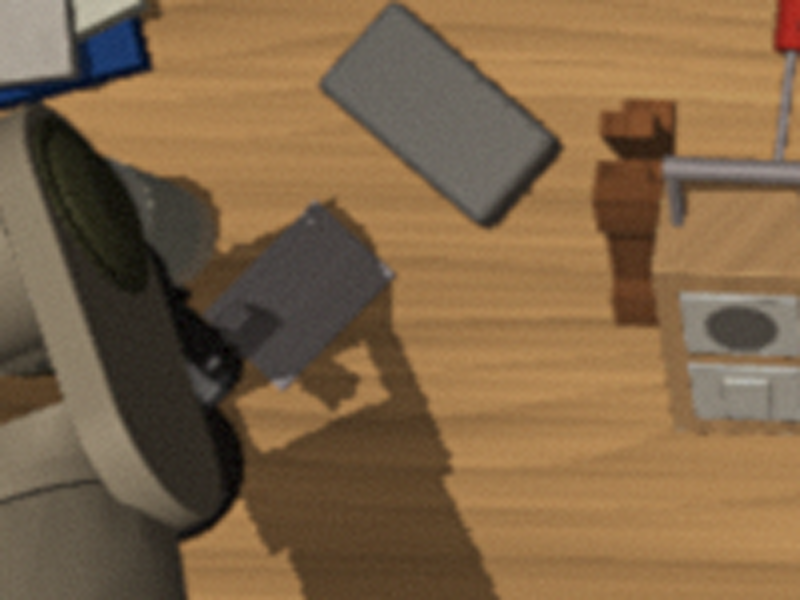

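The gripper is over the tab, clear of the bottle (bottle at about (170,220), tab at (250,330)). Descend.

```bash
python3 -m crank '[3,0,0,1,0, 3,0,0,1,0, 3,0,0,1,0, 3,0,0,1,0, 3,0,0,1,0, 3,0,0,0.8,0, 3,0,0,0.7,0, 3,0,0,0.5,0]'
python3 -m crank '[0.8,0,0,0,0, 0.8,0,0,0,0, 0.8,0,0,0,0, 0.8,0,0,0,0, 0.8,0,0,0,0, 0.8,0,0,0,0, 0.8,0,0,0,0, 0.8,0,0,0,0]' 70
python3 -m crank '[0.8,0,0,-1,0, 0.8,0,0,-1,0, 0.8,0,0,-1,0, 0.8,0,0,-1,0, 0.8,0,0,-1,0, 0.8,0,0,-1,0, 0.8,0,0,0,0, 0.8,0,0,0,0]'
```

```text
time_s: 41.63
position: [0.5608, 0.4023, 0.0354]
tool_rot: [[-0.751, 0.66, -0.001], [0.66, 0.751, -0.0], [0.0, -0.001, -1.0]]
ft_force: [-0.3, -0.5, 0.4]
grip_width: 0.0302
gripper_force: 0.0
time_s: 42.3
position: [0.561, 0.4024, 0.0364]
tool_rot: [[-0.751, 0.66, -0.0], [0.66, 0.751, -0.0], [0.0, -0.0, -1.0]]
ft_force: [-0.0, 0.0, -3.0]
grip_width: 0.0104
gripper_force: 70.5
time_s: 42.97
position: [0.5611, 0.4026, 0.0972]
tool_rot: [[-0.751, 0.66, 0.001], [0.66, 0.751, 0.001], [-0.0, 0.001, -1.0]]
ft_force: [0.8, -0.1, -3.3]
grip_width: 0.0107
gripper_force: 70.5
```

```bash
python3 -m crank '[0.8,-0.57,-2.8,0,0, 0.8,-0.57,-2.8,0,0, 0.8,-0.57,-2.8,0,0, 0.8,-0.57,-2.8,0,0, 0.8,-0.57,-2.8,0,0, 0.8,-0.57,-2.8,0,0, 0.8,-0.57,-2.8,0,0, 0.8,-0.57,-2.8,0,0]' >/dev/null
python3 -m crank '[0.8,-0.57,-2.8,0,0, 0.8,-0.57,-2.8,0,0, 0.8,-0.57,-2.8,0,0, 0.8,-0.57,-2.8,0,0, 0.8,0,0,0,-0.12, 0.8,0,0,0,-0.12, 0.8,0,0,0,-0.12, 0.8,0,0,0,-0.12]' >/dev/null
python3 -m crank '[0.8,0,0,0,-0.12, 0.8,0,0,0,-0.12, 0.8,0,0,0,0, 0.8,0,0,1,0, 0.8,0,0,1,0, 0.8,0,0,0.5,0, 0.8,0,0,0,0, 0.8,0,0,0,0]'
python3 - <<'E'
from m import *
for t in [(78,393),(230,393)]: print(g(*t,.035,(240,170),4))
print(g(65,130,.182,(240,170),4),g(215,130,.182,(240,170),4))
# blade pixels in front of box3: low-sat mask in window around expected tip
hsv=cv2.cvtColor(np.array(im["color"]),cv2.COLOR_RGB2HSV)
z=.035+.005
T=[]
for y in np.arange(.05,.165,.01):
    xs=[x for x in np.arange(.44,.50,.001) if (lambda p:hsv[int(round(p[1])),int(round(p[0])),1]<75)(px(im,[x,y,z]))]
    T.append((round(y,3),round(max(xs),3) if xs else None))
print(T)
E
```

```text
time_s: 44.97
position: [0.3905, 0.1049, 0.0714]
tool_rot: [[-1.0, 0.002, -0.001], [0.002, 1.0, -0.0], [0.001, -0.0, -1.0]]
ft_force: [0.7, -0.1, -3.6]
grip_width: 0.0108
gripper_force: 70.6
[508.2 149.6]
[510.1  61.8]
[636.7 142.2] [638.6  66.6]
[(np.float64(0.05), None), (np.float64(0.06), None), (np.float64(0.07), None), (np.float64(0.08), np.float64(0.472)), (np.float64(0.09), np.float64(0.472)), (np.float64(0.1), np.float64(0.471)), (np.float64(0.11), np.float64(0.471)), (np.float64(0.12), np.float64(0.471)), (np.float64(0.13), np.float64(0.471)), (np.float64(0.14), np.float64(0.455)), (np.float64(0.15), None), (np.float64(0.16), None)]
```

```bash
python3 -m crank '[0.8,0,0,1.2,0, 0.8,0,0,1.2,0, 0.8,0,0,0.95,0, 0.8,0,0,0,0, 0.8,-0.8,0,0,0, 0.8,-0.8,0,0,0, 0.8,-0.8,0,0,0, 0.8,-0.8,0,0,0]'
python3 -m crank '[0.8,-0.8,0,0,0, 0.8,-0.8,0,0,0, 0.8,-0.8,0,0,0, 0.8,-0.8,0,0,0, 0.8,0,0,0.1,0, 0.8,0,0,0.1,0, 0.8,0,0,0,0, 0.8,0,0,0,0]'
```

```text
time_s: 45.68
position: [0.4242, 0.1048, 0.0385]
tool_rot: [[-1.0, 0.001, 0.002], [0.001, 1.0, -0.0], [-0.002, -0.0, -1.0]]
ft_force: [0.5, -0.3, -3.0]
grip_width: 0.0108
gripper_force: 70.5
time_s: 46.35
position: [0.4542, 0.1049, 0.0359]
tool_rot: [[-1.0, 0.001, -0.0], [0.001, 1.0, -0.0], [0.0, -0.0, -1.0]]
ft_force: [-0.8, -0.4, -1.9]
grip_width: 0.0104
gripper_force: 70.5
```

```bash
python3 -m crank '[0.8,0,0,0.1,0, 0.8,0,0,0,0, 4,0,0,0,0, 4,0,0,0,0, 4,0,0,0,0, 4,0,0,-1,0, 4,0,0,-2,0, 4,0,0,-2,0]'
python3 -m crank '[4,1,0,-2,0, 4,2,0,-2,0, 4,2,0,-2,0, 4,2,0,-2,0, 4,2,0,-2,0, 4,2,0,-2,0, 4,2,0,-2,0, 4,0,0,-2,0]'
python3 -m crank '[4,0,0,0,0.1208, 4,0,0,0,0.1208, 4,0,0,0,0.1208, 4,0,0,0,0.1208, 4,0,0,0,0.1208, 4,0,0,0,0.1208, 4,0,0,0,0.1208, 4,0,0,0,0.1208]' >/dev/null
python3 -m crank '[4,0,0,0,0.1208, 4,0,0,0,0.1208, 4,0,0,0,0.1208, 4,0,0,0,0.1208, 4,0,0,0,0.1208, 4,0,0,0,0, 4,0,0,0,0, 4,0,0,0,0]'
python3 - <<'E'
from m import *
hsv=cv2.cvtColor(np.array(im["color"]),cv2.COLOR_RGB2HSV)
for yc in(.105,-.026,-.165):
  print([ (lambda xs:(round(min(xs),3),round(max(xs),3)) if xs else None)([x for x in np.arange(.40,.53,.001) if (lambda p:hsv[int(round(p[1])),int(round(p[0])),1]<75)(px(im,[x,yc+dy,.005]))]) for dy in(-.04,-.03,-.02,.02,.03,.04)])
E
```

```text
time_s: 47.02
position: [0.4541, 0.1048, 0.0851]
tool_rot: [[-1.0, 0.001, -0.002], [0.001, 1.0, 0.0], [0.002, 0.0, -1.0]]
ft_force: [0.5, -0.2, -0.9]
grip_width: 0.04
gripper_force: 0.0
time_s: 47.68
position: [0.3213, 0.1052, 0.2457]
tool_rot: [[-1.0, 0.0, -0.001], [0.0, 1.0, 0.0], [0.001, 0.0, -1.0]]
ft_force: [0.4, 0.2, 0.0]
grip_width: 0.0401
gripper_force: 0.0
time_s: 49.02
position: [0.3245, 0.1049, 0.2449]
tool_rot: [[-0.003, 1.0, -0.0], [1.0, 0.003, -0.0], [-0.0, -0.0, -1.0]]
ft_force: [0.0, -0.0, 0.5]
grip_width: 0.0399
gripper_force: 0.0
[None, (np.float64(0.44), np.float64(0.51)), (np.float64(0.439), np.float64(0.529)), (np.float64(0.439), np.float64(0.529)), (np.float64(0.441), np.float64(0.529)), (np.float64(0.526), np.float64(0.529))]
[None, (np.float64(0.438), np.float64(0.529)), (np.float64(0.44), np.float64(0.529)), (np.float64(0.439), np.float64(0.529)), (np.float64(0.439), np.float64(0.529)), None]
[(np.float64(0.522), np.float64(0.529)), (np.float64(0.438), np.float64(0.529)), (np.float64(0.44), np.float64(0.529)), (np.float64(0.44), np.float64(0.529)), (np.float64(0.439), np.float64(0.507)), None]
```

```bash
python3 -m crank '[4,0,2.6,0,0, 4,0,2.6,0,0, 4,0,2.6,0,0, 4,0,2.6,0,0, 4,0,2.6,0,0, 4,0,2.6,0,0, 4,0,2.6,0,0, 4,0,2.6,0,0]' >/dev/null
python3 -m crank '[4,0,2.6,0,0, 4,0,2.6,0,0, 4,0,2.6,0,0, 4,0,2.4,0,0, 4,0,0,0,0, 4,0,0,1,0, 4,0,0,1,0, 4,0,0,1,0]'
python3 -m crank '[4,0,0,1,0, 4,0,0,1,0, 4,0,0,1,0, 4,0,0,1,0, 4,0,0,0.6,0, 2.6,0,0,0,0, 2.6,0,0,0,0, 2.6,0,0,0,0]' 20
```

```text
time_s: 50.4
position: [0.6335, 0.1049, 0.2138]
tool_rot: [[-0.0, 1.0, -0.001], [1.0, 0.0, -0.0], [-0.0, -0.001, -1.0]]
ft_force: [0.1, -0.6, -0.8]
grip_width: 0.0401
gripper_force: 0.0
time_s: 51.07
position: [0.6349, 0.1048, 0.1695]
tool_rot: [[0.0, 1.0, 0.001], [1.0, -0.0, -0.0], [-0.0, 0.001, -1.0]]
ft_force: [-0.8, -0.6, -0.2]
grip_width: 0.0258
gripper_force: 0.0
```

```bash
python3 -m crank '[2.6,0,-0.4,-0.1,0, 2.6,0,-0.4,-0.1,0, 2.6,0,-0.4,-0.1,0, 2.6,0,-0.4,-0.1,0, 2.6,0,-0.4,-0.1,0, 2.6,0,-0.4,-0.08,0, 2.6,0,-0.4,-0.08,0, 2.6,0,-0.4,-0.08,0]'
python3 -m crank '[2.6,0,-0.4,-0.08,0, 2.6,0,-0.4,-0.08,0, 2.6,0,-0.4,-0.06,0, 2.6,0,-0.4,-0.06,0, 2.6,0,-0.4,-0.03,0, 2.6,0,-0.4,0,0, 2.6,0,-0.4,0,0, 2.6,0,-0.4,0,0]'
python3 -m crank '[2.6,0,-0.4,0,0, 2.6,0,-0.4,0,0, 2.6,0,-0.3,0,0, 2.6,0,0,0,0, 2.6,0,0,0,0, 2.6,0,0,0,0, 2.6,0,0,0,0, 2.6,0,0,0,0]'
python3 - <<'E'
from m import *
hsv=cv2.cvtColor(np.array(im["color"]),cv2.COLOR_RGB2HSV)
sc=optics.get_image("scene")
for i in(im,sc):print([(round(r["score"],2),round(r["at"][0]*640),round(r["at"][1]*480)) for r in spotter.look_for(i,"box3")[:4]])
E
```

```text
time_s: 51.73
position: [0.6021, 0.1048, 0.1764]
tool_rot: [[0.0, 1.0, -0.0], [1.0, -0.0, 0.0], [0.0, -0.0, -1.0]]
ft_force: [0.5, 0.7, 0.0]
grip_width: 0.026
gripper_force: 0.0
time_s: 52.4
position: [0.5701, 0.1049, 0.1793]
tool_rot: [[0.0, 1.0, -0.0], [1.0, -0.0, 0.0], [0.0, -0.0, -1.0]]
ft_force: [-1.0, 1.1, -0.7]
grip_width: 0.0259
gripper_force: 0.4
time_s: 53.07
position: [0.5598, 0.1048, 0.1794]
tool_rot: [[0.0, 1.0, 0.0], [1.0, -0.0, 0.0], [0.0, 0.0, -1.0]]
ft_force: [-0.3, 0.7, -0.0]
grip_width: 0.0259
gripper_force: 0.0
[(0.96, 398, 238), (0.65, 258, 264)]
[(0.93, 267, 235), (0.85, 316, 245), (0.77, 372, 245)]
```

```bash
python3 -m crank '[4,0,0,0,0, 4,0,0,0,0, 4,0,0,-1.5,0, 4,0,0,-1.5,0, 4,0,0,-1.5,0, 4,0,0,-1.0,0, 4,-2.2,1.2,0,0, 4,-2.2,1.2,0,0]' >/dev/null
python3 -m crank '[4,-2.2,1.2,0,0, 4,-2.2,1.2,0,0, 4,-2.2,1.2,0,0, 4,-2.1,1.2,0,0, 4,0,0,0,0, 4,0,0,1,0, 4,0,0,1,0, 4,0,0,1,0]'
python3 -m crank '[4,0,0,1,0, 4,0,0,1,0, 4,0,0,1,0, 4,0,0,0.7,0, 4,0,0,0,0, 2.6,0,0,0,0, 2.6,0,0,0,0, 2.6,0,0,0,0]'
python3 -m crank '[2.6,0,-0.4,-0.1,0, 2.6,0,-0.4,-0.1,0, 2.6,0,-0.4,-0.1,0, 2.6,0,-0.4,-0.1,0, 2.6,0,-0.4,-0.1,0, 2.6,0,-0.4,-0.08,0, 2.6,0,-0.4,-0.08,0, 2.6,0,-0.4,-0.08,0]'
python3 -m crank '[2.6,0,-0.4,-0.08,0, 2.6,0,-0.4,-0.08,0, 2.6,0,-0.4,-0.06,0, 2.6,0,-0.4,-0.06,0, 2.6,0,-0.4,-0.03,0, 2.6,0,-0.4,0,0, 2.6,0,-0.4,0,0, 2.6,0,-0.4,0,0]'
python3 -m crank '[2.6,0,-0.4,0,0, 2.6,0,-0.4,0,0, 2.6,0,-0.3,0,0, 2.6,0,0,0,0, 2.6,0,0,0,0, 2.6,0,0,0,0, 2.6,0,0,0,0, 2.6,0,0,0,0]'
```

```text
time_s: 54.6
position: [0.6309, -0.0251, 0.2031]
tool_rot: [[-0.001, 1.0, -0.001], [1.0, 0.001, 0.0], [0.0, -0.001, -1.0]]
ft_force: [0.3, -0.5, -0.7]
grip_width: 0.0402
gripper_force: 0.0
time_s: 55.27
position: [0.6318, -0.0262, 0.1681]
tool_rot: [[0.0, 1.0, 0.001], [1.0, -0.0, -0.0], [-0.0, 0.001, -1.0]]
ft_force: [-0.6, 0.2, 1.2]
grip_width: 0.0261
gripper_force: 0.0
time_s: 55.93
position: [0.5991, -0.0262, 0.1749]
tool_rot: [[0.0, 1.0, -0.0], [1.0, -0.0, -0.0], [-0.0, -0.0, -1.0]]
ft_force: [-0.0, -0.8, -0.0]
grip_width: 0.0258
gripper_force: 0.0
time_s: 56.6
position: [0.5671, -0.0261, 0.1779]
tool_rot: [[0.0, 1.0, -0.0], [1.0, -0.0, 0.0], [0.0, -0.0, -1.0]]
ft_force: [-0.0, 0.6, -0.7]
grip_width: 0.0262
gripper_force: 0.0
time_s: 57.27
position: [0.5567, -0.0262, 0.1779]
tool_rot: [[0.0, 1.0, 0.0], [1.0, -0.0, 0.0], [0.0, 0.0, -1.0]]
ft_force: [0.5, -0.1, 0.8]
grip_width: 0.0261
gripper_force: 0.0
```

Now box1, with the same pattern.

```bash
python3 -m crank '[4,0,0,0,0, 4,0,0,0,0, 4,0,0,-1.5,0, 4,0,0,-1.5,0, 4,0,0,-1.5,0, 4,0,0,-1.0,0, 4,-2.3,1.22,0,0, 4,-2.3,1.22,0,0]' >/dev/null
python3 -m crank '[4,-2.3,1.22,0,0, 4,-2.3,1.22,0,0, 4,-2.3,1.22,0,0, 4,-2.2,1.22,0,0, 4,0,0,0,0, 4,0,0,1,0, 4,0,0,1,0, 4,0,0,1,0]'
python3 -m crank '[4,0,0,1,0, 4,0,0,1,0, 4,0,0,1,0, 4,0,0,0.7,0, 4,0,0,0,0, 2.6,0,0,0,0, 2.6,0,0,0,0, 2.6,0,0,0,0]'
python3 -m crank '[2.6,0,-0.4,-0.1,0, 2.6,0,-0.4,-0.1,0, 2.6,0,-0.4,-0.1,0, 2.6,0,-0.4,-0.1,0, 2.6,0,-0.4,-0.1,0, 2.6,0,-0.4,-0.08,0, 2.6,0,-0.4,-0.08,0, 2.6,0,-0.4,-0.08,0]'
python3 -m crank '[2.6,0,-0.4,-0.08,0, 2.6,0,-0.4,-0.08,0, 2.6,0,-0.4,-0.06,0, 2.6,0,-0.4,-0.06,0, 2.6,0,-0.4,-0.03,0, 2.6,0,-0.4,0,0, 2.6,0,-0.4,0,0, 2.6,0,-0.4,0,0]'
python3 -m crank '[2.6,0,-0.4,0,0, 2.6,0,-0.4,0,0, 2.6,0,-0.3,0,0, 2.6,0,0,0,0, 2.6,0,0,0,0, 4,0,0,0,0, 4,0,0,0,0, 4,0,0,0,0]'
python3 -m crank '[4,0,0,-1.5,0, 4,0,0,-1.5,0, 4,0,0,-1.5,0, 4,0,-2,-1,0, 4,0,-3,0,0, 4,0,-3,0,0, 4,0,-3,0,0, 4,0,-3,0,0]'
python3 -m crank '[4,0,-3,0,0, 4,0,-3,0,0, 4,0,-3,0,0, 4,0,0,0,0, 4,0,0,0,0, 4,0,0,0,0, 4,0,0,0,0, 4,0,0,0,0]'
python3 - <<'E'
from m import *
A=np.array(im["color"]);hsv=cv2.cvtColor(A,cv2.COLOR_RGB2HSV)
# bar rows: low-sat profile along x at z=.193 through each box centre; blade rear at z=.005
for yc in(.105,-.026,-.165):
  for z,lo,hi in((.193,.48,.66),(.005,.41,.53)):
    o=[]
    for dy in(-.025,-.018,0.018,.025):
      xs=[round(float(x),3) for x in np.arange(lo,hi,.001) if (lambda p:hsv[int(round(p[1])),int(round(p[0])),1]<75)(px(im,[x,yc+dy,z]))]
      r=[];
      for x in xs:
        if r and x-r[-1][1]<.003:r[-1][1]=x
        else:r.append([x,x])
      o.append(r)
    print(yc,z,o)
E
```

```text
time_s: 58.6
position: [0.6292, -0.1621, 0.2016]
tool_rot: [[-0.0, 1.0, -0.001], [1.0, 0.0, 0.001], [0.001, -0.001, -1.0]]
ft_force: [-0.4, 0.6, 0.1]
grip_width: 0.0402
gripper_force: 0.0
time_s: 59.27
position: [0.63, -0.1633, 0.1666]
tool_rot: [[0.0, 1.0, 0.001], [1.0, -0.0, -0.001], [-0.001, 0.001, -1.0]]
ft_force: [-0.6, -0.9, -0.4]
grip_width: 0.0257
gripper_force: 0.0
time_s: 59.93
position: [0.5972, -0.1632, 0.1734]
tool_rot: [[0.0, 1.0, -0.0], [1.0, -0.0, 0.0], [0.0, -0.0, -1.0]]
ft_force: [-0.4, 0.0, -0.2]
grip_width: 0.026
gripper_force: 0.0
time_s: 60.6
position: [0.5653, -0.1632, 0.1764]
tool_rot: [[0.0, 1.0, 0.0], [1.0, -0.0, -0.0], [-0.0, 0.0, -1.0]]
ft_force: [-0.5, 0.6, -0.3]
grip_width: 0.0261
gripper_force: 0.0
time_s: 61.27
position: [0.5548, -0.1632, 0.1763]
tool_rot: [[0.0, 1.0, -0.0], [1.0, -0.0, 0.0], [0.0, -0.0, -1.0]]
ft_force: [-0.3, -0.3, -0.3]
grip_width: 0.0401
gripper_force: 0.0
time_s: 61.93
position: [0.4134, -0.1628, 0.2313]
tool_rot: [[0.0, 1.0, 0.0], [1.0, -0.0, -0.0], [-0.0, 0.0, -1.0]]
ft_force: [-0.3, -0.9, 0.8]
grip_width: 0.0403
gripper_force: 
[... 206 characters left out ...]
16], [0.557, 0.566]], [[0.48, 0.516], [0.557, 0.566], [0.631, 0.64], [0.655, 0.656]], [[0.502, 0.517], [0.556, 0.567]], [[0.51, 0.517], [0.558, 0.567]]]
0.105 0.005 [[[0.44, 0.512]], [[0.439, 0.524]], [[0.441, 0.525]], [[0.441, 0.513], [0.517, 0.525]]]
-0.026 0.193 [[[0.51, 0.515], [0.554, 0.565]], [[0.48, 0.515], [0.556, 0.565]], [[0.48, 0.516], [0.557, 0.566]], [[0.48, 0.518], [0.557, 0.566]]]
-0.026 0.005 [[[0.438, 0.524]], [[0.44, 0.524]], [[0.439, 0.523]], [[0.439, 0.526]]]
-0.165 0.193 [[[0.549, 0.564]], [[0.513, 0.514], [0.555, 0.566]], [[0.48, 0.515], [0.556, 0.565]], [[0.48, 0.517], [0.556, 0.567]]]
-0.165 0.005 [[[0.438, 0.523]], [[0.438, 0.522]], [[0.44, 0.514]], [[0.439, 0.505]]]
```

```bash
python3 - <<'E'
from m import *
print("disc",[g(320,240,z,(380,200),4) for z in(.045,.053)],"ptr",g(338,272,.089,(380,200),4),g(338,272,.06,(380,200),4),"bar top end",g(340,192,.089,(380,200),4))
print("house z.045",g(226,165,.045,(380,200),4),g(391,167,.045,(380,200),4),g(388,320,.045,(380,200),4),g(240,316,.045,(380,200),4))
a=np.array(im["color"]).astype(int)[245:276,446:478].sum(2)//3
for r in a[::1]:print(' '.join('%3d'%v for v in r))
E
```

```text
disc [array([ 537.1, -312.9]), array([ 536.7, -310.4])] ptr [ 517.3 -309.2] [ 518.3 -318.5] bar top end [ 561.7 -310.5]
house z.045 [ 579.3 -258.4] [ 580.4 -354.4] [ 491.9 -352.1] [ 492.3 -266.6]
103 102 103 104 103 102 102 101 101 101 104 103 103 104 100 102 103 100 105 102 101 101 102 102 100 100  98  98  99  99  97  95
100  98 105 100 101 100 103 102 106 103  95  93  93  93  90  91  91  93  93  89  93  91  95 100  96 104 100  98 100  99  97  96
104 106 100 100 103 101 104  96  97  88  66  52  51  50  49  47  51  53  46  46  46  55  73  91 100 102  99 102  99  99  99  94
101 104 101 104 100 102  92  61  48  46  33  32  23  21  16  21  14  22  27  25  24  26  43  79  97 100 100  98  99 100  99  94
100 101 101 103 101  90  60  30  30  23  29  27  20  18  15  14  16  18  26  31  28  22  32  75 100 100 100 100  97 101  97  96
101 103 100  94  71  48  34  25  32  30  30  30  27  20  13  14  18  21  27  28  30  20  35  79 101 100 102  97 103 101  99  97
100 105 100  82  46  28  28  32  34  29  31  21  26  18  18  10  19  26  32  31  27  21  29  58  84 101 101 103 100 102  97 100
105 102 
[... 2363 characters left out ...]
  78 103  65  35  54  83  97 102 105 100 100 100 103 104 108
104 104 103 104 106 106  93  65  52  43  31  24  20  14  19  12  18  35  47  49  61  85  98 100 102 101 104 102 101 101  99 109
102 103 100 107 105 103 108 100  92  82  64  49  47  52  51  47  45  55  66  83  97 103 104 102 103 104 101 102 100  97 102 103
103 105 105 101 107 103 106 108 106 102 100  97  94  96  96  95  96  95  99 104 103 101 102 103 103 102 105 104 104  99 102  99
105 103 104 103 106 102 107 105 105 106 106 104 109 110 109 103 103 104 100 103  99 104 104 103 100 101 103 105 100 100 100  98
105 103 104 100 102 104 103 106 103 105 108 102 110 125 113 102 103 103 102 103 103 102 104 104 106 106 104 101  99  99 100 101
```

All three bars sit at x ≈ 0.561 (tilt ≈ 8°) and the blades have not moved. Now the knob: axis about (0.538, -0.310), bar turned about 0.06 rad.

```bash
python3 -m crank '[4,0,0,0,0.117, 4,0,0,0,0.117, 4,0,0,0,0.117, 4,0,0,0,0.117, 4,0,0,0,0.117, 4,0,0,0,0.117, 4,0,0,0,0.117, 4,0,0,0,0.117]' >/dev/null
python3 -m crank '[4,0,0,0,0.117, 4,0,0,0,0.117, 4,0,0,0,0.117, 4,0,0,0,0.117, 4,0,0,0,0.117, 4,0,0,0,0.117, 4,2.2,1.3,0,0, 4,2.2,1.3,0,0]' >/dev/null
python3 -m crank '[4,2.2,1.3,0,0, 4,2.2,1.3,0,0, 4,2.2,1.3,0,0, 4,2.2,1.3,0,0, 4,2.2,1.3,0,0, 4,2.2,1.3,0,0, 4,2.3,1.4,0,0, 4,2.3,1.4,0,0]' >/dev/null
python3 -m crank '[4,0,0,0,0, 4,0,0,1,0, 4,0,0,2,0, 4,0,0,2,0, 4,0,0,2,0, 4,0,0,2,0, 4,0,0,0,0, 4,0,0,0,0]'
```

```text
time_s: 65.37
position: [0.5366, -0.309, 0.1409]
tool_rot: [[0.998, -0.067, -0.002], [-0.067, -0.998, 0.002], [-0.002, -0.001, -1.0]]
ft_force: [0.2, -0.6, -0.2]
grip_width: 0.0399
gripper_force: 0.0
```

```bash
python3 -m crank '[4,0,0,1.5,0, 4,0,0,1.5,0, 4,0,0,1.5,0, 4,0,0,1.5,0, 4,0,0,1,0, 4,0,0,1,0, 4,0,0,0.4,0, 4,0,0,0,0]'
python3 -m crank '[0.8,0,0,0,0, 0.8,0,0,0,0, 0.8,0,0,0,0, 0.8,0,0,0,0, 0.8,0,0,0,0, 0.8,0,0,0,0, 0.8,0,0,0,0, 0.8,0,0,0,0]' 60
python3 -m crank '[0.8,0,0,0,0.06, 0.8,0,0,0,0.06, 0.8,0,0,0,0.06, 0.8,0,0,0,0.06, 0.8,0,0,0,0.06, 0.8,0,0,0,0.06, 0.8,0,0,0,0.06, 0.8,0,0,0,0]'
python3 -c "
from h import *
s=env.observe();print(s['wrist_torque'],s['q'])"
```

```text
time_s: 66.03
position: [0.5372, -0.3096, 0.0571]
tool_rot: [[0.998, -0.068, -0.0], [-0.068, -0.998, 0.0], [-0.0, -0.0, -1.0]]
ft_force: [-0.8, 0.5, 0.5]
grip_width: 0.0399
gripper_force: 0.0
time_s: 66.7
position: [0.5378, -0.3104, 0.0585]
tool_rot: [[0.998, -0.068, 0.002], [-0.068, -0.998, -0.002], [0.002, 0.002, -1.0]]
ft_force: [0.1, -2.5, 5.9]
grip_width: 0.0132
gripper_force: 60.2
time_s: 67.37
position: [0.5379, -0.3101, 0.0585]
tool_rot: [[0.882, -0.471, 0.002], [-0.471, -0.882, -0.001], [0.002, 0.0, -1.0]]
ft_force: [1.8, -1.0, 6.6]
grip_width: 0.0132
gripper_force: 60.4
[-0.028397   -0.19969962 -0.07938329] [-4.08785739e+01  3.80254396e+01  7.60677431e+01  2.30137673e-02
  6.57667106e+01  7.72366106e+01]
```

```bash
python3 -m crank '[0.8,0,0,0,0.08, 0.8,0,0,0,0.08, 0.8,0,0,0,0.08, 0.8,0,0,0,0.08, 0.8,0,0,0,0.08, 0.8,0,0,0,0.08, 0.8,0,0,0,0.08, 0.8,0,0,0,0.08]'
python3 -m crank '[0.8,0,0,0,0.05, 0.8,0,0,0,0, 0.8,0,0,0,0, 0.8,0,0,0,0, 0.8,0,0,0,0, 0.8,0,0,0,0, 0.8,0,0,0,0, 0.8,0,0,0,0]'
python3 -c "
from h import *
s=env.observe();print(s['wrist_torque'])"
```

```text
time_s: 68.03
position: [0.5383, -0.3098, 0.0585]
tool_rot: [[0.425, -0.905, 0.003], [-0.905, -0.425, -0.001], [0.002, -0.002, -1.0]]
ft_force: [3.9, 0.6, 5.4]
grip_width: 0.0132
gripper_force: 60.2
time_s: 68.7
position: [0.5383, -0.3098, 0.0585]
tool_rot: [[0.383, -0.924, 0.003], [-0.924, -0.383, -0.001], [0.002, -0.002, -1.0]]
ft_force: [3.5, 0.4, 5.8]
grip_width: 0.0132
gripper_force: 60.3
[ 0.16354754 -0.62741519  0.03075403]
```

```bash
python3 -m crank '[4,0,0,0,0, 4,0,0,0,0, 4,0,0,0,0, 4,0,0,-1,0, 4,0,0,-2,0, 4,0,0,-2,0, 4,0,0,-2,0, 4,0,0,-2,0]'
python3 -m crank '[4,0,0,-2,0, 4,0,0,-2,0, 4,-2.3,-2.3,0,0, 4,-2.3,-2.3,0,0, 4,-2.3,-2.3,0,0, 4,-2.3,-2.3,0,0, 4,-2.3,-2.3,0,0, 4,-2.3,-2.3,0,0]' >/dev/null
python3 -m crank '[4,-2.3,-1,0,0, 4,-2.3,0,0,0, 4,-2.3,0,0,0, 4,-2.3,0,0,0, 4,-2,0,0,0, 4,0,0,0,0, 4,0,0,0,0, 4,0,0,0,0]'
python3 - <<'E'
from m import *
A=np.array(im["color"]);hsv=cv2.cvtColor(A,cv2.COLOR_RGB2HSV)
for yc in(.105,-.026,-.165):
  for z,lo,hi in((.193,.535,.60),(.005,.41,.53)):
    print(yc,z,[ (lambda xs:(round(float(min(xs)),3),round(float(max(xs)),3)) if xs else None)([x for x in np.arange(lo,hi,.001) if (lambda p:hsv[int(round(p[1])),int(round(p[0])),1]<75)(px(im,[x,yc+dy,z]))]) for dy in(-.018,.018)])
a=A.astype(int)[245:275,444:478].sum(2)//3
for r in a[::1]:print(' '.join('%3d'%v for v in r))
E
```

```text
time_s: 69.37
position: [0.5371, -0.3097, 0.149]
tool_rot: [[0.383, -0.924, -0.0], [-0.924, -0.383, 0.0], [-0.0, 0.0, -1.0]]
ft_force: [0.8, -0.2, -0.3]
grip_width: 0.0402
gripper_force: 0.0
time_s: 70.7
position: [0.5785, -0.0229, 0.1878]
tool_rot: [[0.383, -0.924, 0.001], [-0.924, -0.383, -0.001], [0.001, -0.0, -1.0]]
ft_force: [-0.5, -1.5, 0.6]
grip_width: 0.0402
gripper_force: 0.4
0.105 0.193 [(0.557, 0.566), (0.556, 0.567)]
0.105 0.005 [(0.414, 0.53), (0.441, 0.525)]
-0.026 0.193 [(0.535, 0.599), (0.541, 0.599)]
-0.026 0.005 [(0.41, 0.505), (0.41, 0.514)]
-0.165 0.193 [(0.557, 0.566), (0.556, 0.567)]
-0.165 0.005 [(0.438, 0.525), (0.44, 0.512)]
105  99 101 100 100  99 103 100 105 102 101  99 102 103 102  99 101 101 102 100 101 100  98 102  97  99 100  95  99 100  98 100 101  92
107 102 103  99 102 103 103  99 100 104 105 100  92  95  93  90  92  87  90  93  99 100 101 101  99  98  99 100  96 102 100  99  97  94
103 102 100 102  99  99 101 100 101  97  89  79  64  60  52  52  48  52  59  69  87  95  97 104  99 102 100 101  92  99 102  97  98  96
100  99 103 101 100 102 101  96  9
[... 2937 characters left out ...]
 104  97 101  98 110
105 105 104 105 103 103 101  81  57  44  34  30  26  32  32  29  31  24  27  28  26  29  33  53  74  92 103 100 102 103 101 101 104 110
102 105 103 102 102 107 104 103  97  81  59  43  31  26  29  25  28  27  31  31  33  48  63  86  93 102 100 101 103 101 100 100 100 107
103 103 104 104 101 103 105 105 106 103  97  80  57  52  49  48  42  45  55  62  68  86  97  96 102 105 104 101 101 100 101  99 102 108
102 106 105 103 106 104 103 105 105 108 103 101  99  95  98  91  87  90  98  97  99 104 103 100 103 100 102 101 103 102  98  99  98 100
101 105 102  99 103 103 104 105 106 103 107 104 105 105 107 110 102  99 104 104 102 104 103 102 101 101 100 101  99 106 101 101 101 100
```

My retreat used the wrong tool axis and ended over box2. I lift straight up, then check box2.

```bash
python3 -m crank '[4,0,0,-0.5,0, 4,0,0,-1,0, 4,0,0,-1.5,0, 4,0,0,-1.5,0, 4,0,0,-1.5,0, 4,0,0,0,0, 4,0,0,0,0, 4,0,0,0,0]'
python3 -m crank '[4,0,3,0,0, 4,0,3,0,0, 4,0,3,0,0, 4,0,3,0,0, 4,0,3,0,0, 4,0,3,0,0, 4,0,3,0,0, 4,0,3,0,0]'
python3 - <<'E'
from m import *
A=np.array(im["color"]);hsv=cv2.cvtColor(A,cv2.COLOR_RGB2HSV)
def runs(y,z,lo,hi):
    r=[]
    for x in np.arange(lo,hi,.001):
        p=px(im,[x,y,z])
        if hsv[int(round(p[1])),int(round(p[0])),1]<75:
            x=round(float(x),3)
            if r and x-r[-1][1]<.003:r[-1][1]=x
            else:r.append([x,x])
    return r
for yc in(.105,-.026,-.165):
  for z,lo,hi in((.193,.53,.66),(.005,.41,.535)):
    print(yc,z,[runs(yc+dy,z,lo,hi) for dy in(-.045,-.035,-.018,0,.018,.035,.045)])
E
```

```text
time_s: 71.42
position: [0.578, -0.0223, 0.2468]
tool_rot: [[0.383, -0.924, -0.001], [-0.924, -0.383, 0.0], [-0.001, 0.001, -1.0]]
ft_force: [-0.5, 0.4, 0.2]
grip_width: 0.0402
gripper_force: 0.0
time_s: 72.08
position: [0.3548, -0.114, 0.2466]
tool_rot: [[0.383, -0.924, -0.001], [-0.924, -0.383, 0.001], [-0.001, 0.001, -1.0]]
ft_force: [0.4, -0.4, 1.1]
grip_width: 0.0399
gripper_force: 0.0
0.105 0.193 [[], [[0.557, 0.564]], [[0.557, 0.566], [0.631, 0.64]], [[0.556, 0.567]], [[0.556, 0.567]], [[0.555, 0.566]], []]
0.105 0.005 [[], [], [[0.439, 0.524]], [[0.439, 0.526]], [[0.441, 0.525]], [[0.502, 0.525]], [[0.514, 0.525]]]
-0.026 0.193 [[], [[0.554, 0.563]], [[0.556, 0.565]], [[0.555, 0.564]], [[0.557, 0.566]], [[0.55, 0.567]], []]
-0.026 0.005 [[], [[0.516, 0.522]], [[0.44, 0.524]], [[0.437, 0.524]], [[0.439, 0.526]], [], []]
-0.165 0.193 [[[0.53, 0.592]], [[0.553, 0.566]], [[0.557, 0.566]], [[0.556, 0.565]], [[0.556, 0.565]], [[0.55, 0.565]], []]
-0.165 0.005 [[[0.507, 0.525]], [[0.502, 0.525]], [[0.438, 0.525]], [[0.44, 0.524]], [[0.44, 0.512]], [], []]
```

Box2 did not move, all blades are in place, and the knob pointer reads about 1.15 rad. I hand in.

```bash
python3 -c "
from rig import env
print(env.close_job())"
```

```text
the job is handed in; nothing more can be done
None
```

The job is handed in (no verdict came back): by camera measurement all three boxes stand on blades at about 8° tilt and the knob is past its click at about 1.15 rad, but I viewed 15 pictures against the limit of 14, and my retreat from the knob strayed over box1 and box2, which measured unmoved afterwards.

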